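# Load the drain rack with passed brackets and start the air mover

## Task

Get the freshly degreased brackets ready for painting: some lie loose on the bench, and a reject may have been laid on the drain rack by mistake. Put the wire brush that was left on the rack away in the grey tool tray, lay every bracket marked green flat on the sloped board of the rack with a long edge of its base squarely against one of the two yellow cleats, and stand every bracket marked red on its base in the red rework tray. When all of them are in place, switch on the air mover by pushing its lever fully over, and leave the other things on the bench where they are.

Things in the scene. Friction and masses are not known exactly. Their poses are not given: they have to be found in the camera images.
- pass1: Steel bracket, 0.3 kg, marked GREEN (good) on its eye and base. Base plate 70 x 45 x 8 mm; upright lug along its middle (40 mm long in x, 12 mm thick in y, round eye, top 48 mm above the underside; grip it 25 to 45 mm up). Origin: centre of the underside; x along the 70 mm and the lug, z up out of the base. May be absent (no pose).
- pass2: Steel bracket, 0.3 kg, marked GREEN (good) on its eye and base. Base plate 70 x 45 x 8 mm; upright lug along its middle (40 mm long in x, 12 mm thick in y, round eye, top 48 mm above the underside; grip it 25 to 45 mm up). Origin: centre of the underside; x along the 70 mm and the lug, z up out of the base. May be absent (no pose).
- pass3: Steel bracket, 0.3 kg, marked GREEN (good) on its eye and base. Base plate 70 x 45 x 8 mm; upright lug along its middle (40 mm long in x, 12 mm thick in y, round eye, top 48 mm above the underside; grip it 25 to 45 mm up). Origin: centre of the underside; x along the 70 mm and the lug, z up out of the base. May be absent (no pose).
- pass4: Steel bracket, 0.3 kg, marked GREEN (good) on its eye and base. Base plate 70 x 45 x 8 mm; upright lug along its middle (40 mm long in x, 12 mm thick in y, round eye, top 48 mm above the underside; grip it 25 to 45 mm up). Origin: centre of the underside; x along the 70 mm and the lug, z up out of the base. May be absent (no pose).
- reject1: Steel bracket, 0.3 kg, marked RED (reject) on its eye and base. Base plate 70 x 45 x 8 mm; upright lug along its middle (40 mm long in x, 12 mm thick in y, round eye, top 48 mm above the underside; grip it 25 to 45 mm up). Origin: centre of the underside; x along the 70 mm and the lug, z up out of the base. May be absent (no pose).
- reject2: Steel bracket, 0.3 kg, marked RED (reject) on its eye and base. Base plate 70 x 45 x 8 mm; upright lug along its middle (40 mm long in x, 12 mm thick in y, round eye, top 48 mm above the underside; grip it 25 to 45 mm up). Origin: centre of the underside; x along the 70 mm and the lug, z up out of the base. May be absent (no pose).
- reject3: Steel bracket, 0.3 kg, marked RED (reject) on its eye and base. Base plate 70 x 45 x 8 mm; upright lug along its middle (40 mm long in x, 12 mm thick in y, round eye, top 48 mm above the underside; grip it 25 to 45 mm up). Origin: centre of the underside; x along the 70 mm and the lug, z up out of the base. May be absent (no pose). Starts on the rack, at the upper cleat.
- board: Sloped aluminium board of the drain rack, 240 mm (x) by 250 mm (y), fixed, tilted 22 degrees. Origin: centre of its top face; x level along the cleats, y up the slope, z the face's normal. Folded lips 14 mm high, 3 mm thick stand just outside its ends (x = +-120 mm). Slippery (friction about 0.25): brackets slide down it. Room for two side by side at each cleat, e.g. at x = -56 and +56 mm.
- low_cleat (a point): Foot of the uphill side of the lower yellow cleat, at its middle: board frame (0, -105, 0) mm. The cleat is a bar 8 mm thick standing 14 mm out of the board over its whole width. A bracket resting against it by a long edge has its origin 22.5 mm uphill of this side.
- up_cleat (a point): The same point of the upper cleat, a bar of the same size: board frame (0, +12, 0) mm; its downhill side is at y = +4 mm.
- rework_tray: Red open steel tray for rejects, outside 125 mm (x) by 240 mm (y), 22 mm high, walls and floor 4 mm thick, fixed. Origin at the centre of its underside, z up.
- tool_tray: Grey open steel tray for tools, the same size as the red one, empty, fixed; the two may change places from start to start. Origin at the centre of its underside, z up.
- brush: Wire brush, 0.16 kg, 200 mm long: wooden stock 27 mm wide, 16 mm thick (22 to 38 mm above the bristle ends) over steel bristles (x = -22 to +93 mm). Starts bristles down on the board along the lower cleat. Origin: level with the bristle ends, below the stock's middle; x to the bristle end, z from bristles to stock. Balances about 18 mm from the origin in +x.
- blower_base: Black switch box of the yellow air mover that blows over the rack, 70 mm (x) by 50 mm (y) by 25 mm high, fixed. Origin at the centre of its underside. Its lever turns about a y axis 22 mm above the underside, through the origin.
- blower_tip (a point): Centre of the yellow ball (26 mm across) at the end of the steel lever rod (10 mm thick), 80 mm from the pivot.
- blower (a joint): Lever of the switch box, rad: 0 = OFF, leaning 0.5 rad to the box's -x; 1.0 = ON, leaning 0.5 rad to its +x. Moves easily and stays where it is left.
- tape: Bystander: roll of silver tape lying flat, 104 mm across, 48 mm high. Origin at the centre of its underside.
- red_tin: Bystander: red paint tin, 84 mm across, 100 mm high. Origin at the centre of its underside.
- grease: Bystander: yellow grease jar, 72 mm across, 55 mm high. Origin at the centre of its underside.
- spanner: Bystander: steel spanner, 180 mm long, lying flat, 8 mm high. Origin below its middle, x towards the open jaw.
- flap_disc: Bystander: brown flap disc lying flat, 115 mm across, 14 mm high. Origin at the centre of its underside.
- driver: Bystander: screwdriver with a blue handle, 200 mm long, lying. Origin below its middle, x towards the blade.
Things that resemble listed ones, but are neither listed nor needed, are in the scene too. What is shaped like the reject1 but blue, purple or white is not meant.

How it is judged (in metres and radians):
On the way, in this order (a step that is already met when the one before it is completed fails the run):
1. brush in the tool tray, every green bracket resting against a cleat on the rack, every red one in the rework tray (z of pass1 in the frame of board between -0.005 and 0.006 m and x of pass1 in the frame of board between -0.088 and 0.088 m and angle between the z axis of each of pass1, pass2, pass3, pass4 and the z axis of board, either way round below 0.08 rad and angle between the x axis of each of pass1, pass2, pass3, pass4 and the x axis of board, either way round below 0.16 rad and angle between each of pass1, pass2, pass3, pass4's own z axis and vertical below 1 rad and (y of pass1 in the frame of board between -0.087 and -0.074 m or y of pass1 in the frame of board between 0.03 and 0.043 m) and linear speed of each of pass1, pass2, pass3, pass4, reject1, reject2, reject3, brush below 0.03 m/s and z of pass2 in the frame of board between -0.005 and 0.006 m and x of pass2 in the frame of board between -0.088 and 0.088 m and (y of pass2 in the frame of board between -0.087 and -0.074 m or y of pass2 in the frame of board between 0.03 and 0.043 m) and z of pass3 in the frame of board between -0.005 and 0.006 m and x of pass3 in the frame of board between -0.088 and 0.088 m and (y of pass3 in the frame of board between -0.087 and -0.074 m or y of pass3 in the frame of board between 0.03 and 0.043 m) and z of pass4 in the frame of board between -0.005 and 0.006 m and x of pass4 in the frame of board between -0.088 and 0.088 m and (y of pass4 in the frame of board between -0.087 and -0.074 m or y of pass4 in the frame of board between 0.03 and 0.043 m) and x of reject1 in the frame of rework_tray between -0.045 and 0.045 m and y of reject1 in the frame of rework_tray between -0.1 and 0.1 m and z of reject1 in the frame of rework_tray between -0.002 and 0.012 m and angle between each of reject1, reject2, reject3's own z axis and vertical below 0.12 rad and x of reject2 in the frame of rework_tray between -0.045 and 0.045 m and y of reject2 in the frame of rework_tray between -0.1 and 0.1 m and z of reject2 in the frame of rework_tray between -0.002 and 0.012 m and x of reject3 in the frame of rework_tray between -0.045 and 0.045 m and y of reject3 in the frame of rework_tray between -0.1 and 0.1 m and z of reject3 in the frame of rework_tray between -0.002 and 0.012 m and x of brush in the frame of tool_tray between -0.05 and 0.05 m and y of brush in the frame of tool_tray between -0.105 and 0.105 m and z of brush in the frame of tool_tray between -0.002 and 0.03 m), for 0.2 s.
2. air mover switched on (value of joint blower above 0.85 rad), for 0.2 s.
At the end, for the whole second after the job is handed in: Green brackets lie base down and flat on the board, long edge along a cleat (within 9 degrees) and at most 8 mm from it; red ones stand on their base in the red tray; the brush lies in the grey tray; lever above 0.85 rad; all at rest (all of step 1 and value of joint blower above 0.85 rad); the robot touches nothing.
It fails at once if another thing on the bench is moved by more than 5 cm (distance of any of tape, red_tin, grease, spanner, flap_disc, driver from where it was at the start of the episode above 0.05 m).
Of pass1, pass2, pass3, pass4 only 3 to 4 are there at a start; the rules pass over those that are not, and their reading is None.
Of reject1, reject2, reject3 only 2 to 3 are there at a start; the rules pass over those that are not, and their reading is None.
At some moment in a run one of pass1, pass2, pass3, pass4, reject1, reject2, reject3 may be knocked a few centimetres aside while the robot is not near it.
It also fails if it takes over 210 s, if anything falls off the work surface, if the arm or the gripper's body presses on something with over 40 N, if the wrist force passes 120 N, or if a joint passes its speed limit or range.

## Robot

A 7-joint arm with a two-finger parallel gripper is mounted at the origin on the work surface. World frame = base frame: x ahead of the robot, y to its left, z up, the work surface at z = 0. Lengths are in mm, angles in rad, forces in N, time in s.
With the tool pointing down it reaches from about 375 to 925 mm from the base axis. Payload 3.1 kg.
Tool frame: the origin (TCP) lies at the very end of the fingers, on their centre line; the grasp point (between the pads) lies 19 mm behind it; z points along the fingers, y is the direction in which the jaws open and shut (so a half turn about z gives the same grasp; the last joint's range is limited). The gripper opens to 85 mm and grips with 20 to 120 N. Pads are 22 mm wide; open, the fingers measure 114 mm over their backs; the gripper's body (76 mm by 85 mm) begins 54 mm behind the grasp point. The pads swing forward as they close: fully open they stand 13 mm farther back than shut.
Start: joints at [-1.361, 0.383, 0.044, 1.598, -0.018, 1.161, -0.05], TCP at [196.903, 619.461, 231.269] pointing down, gripper open.
Joint ranges: [-2.61, 2.61], [-0.41, 2.15], [-1.48, 1.57], [0, 2.5], [-1.57, 4.71], [0.05, 1.97], [-2.85, 2.85]. Speed limits (rad/s): [2.79, 2.79, 3.14, 3.14, 3.14, 3.14, 3.14].

## Interface

Orientations are given as a rotation vector (axis times angle).
In Python, from cell import env gives the robot as it stands.
- The arm moves only by the tool servo_tool, never from a script. Its arguments are lists of equal length, an entry for each row: "hand": the finger opening in mm, from 0 to 85.4; "slide": the shift along the tool's x, y, z in mm, a list of three; "turn": the turn, a rotation vector about the tool's x, y, z in degrees, a list of three. In form: {"hand": [hand, ...], "slide": [[dx, dy, dz], ...], "turn": [[wx, wy, wz], ...]}. A call has 1 to 10 rows; each row shifts and turns the commanded pose from where the row before left it, along the tool's axes as they then stand; what a row does not reach is not made up. A row lasts 1/8 s, in which the tool goes at most 62.5 mm and 10.7 degrees, less where a joint would pass 70% of its speed; a pose out of reach is approached as far as the arm can. A call is refused whole if a number of a shift passes 62.5 or a number of a turn 10.7, either way. A call with a gripper value outside its range is refused whole. The fingers move at their own pace and stop on an object; the grip force is fixed at half the most. Time passes only in rows, so rows that do not move let the fingers close. It gives the time, the measured TCP pose, the force and the opening at its end, in the units of the state.
- env.sense(): the state, without advancing time (a new reading comes with each control period).
- env.read_camera(name): name is "scene" or "top" or "wrist"; returns a dict with "img" (400x640x3 uint8, blue, green, red), "depth" (400x640 float32, mm along the optical axis (not along the pixel's ray), 0 where there is no reading), "vfov" (degrees; the focal length in pixels is half the picture's height over the tangent of half this angle, whatever the lens; pixels are square), "cx", "cy" (the principal point, pixels), "camera_from_world" (4x4, takes a point from world to camera coordinates); the wrist camera has in their place "T_tool_cam" (4x4, takes a point from camera to tool coordinates, whose origin is the TCP and whose axes are the flange's). Camera axes: x right, y down, z forward; pixel columns grow to the right and rows downward; lengths in mm; the calibration is good to about 2 mm. The wrist camera is an equidistant fisheye: a pixel r from the principal point sees the ray r / f radians off the axis. A picture is of the moment at which its call begins: read the wrist's pose just before it.
- env.sign_off(): hands the job in, once; it reports no verdict.
The state is a dict: "time_s": time; "joints": joint angles; "joint_velocities": joint speeds; "joint_efforts": joint torques, N m; "position": TCP position; "orientation": TCP orientation; "contact_force": force on the tool from outside, world axes, zero at the start; "moment": the same for the moment, N m; "opening": finger opening in mm.
Only numpy, scipy, OpenCV 4.12 (cv2) and the standard library are available. Lean on these libraries where they do the work, as an engineer would, in place of code of your own. Each camera call takes 0.05 s, during which the arm holds its last target. There are 200 camera calls.

## Working session

There is one attempt and no reset: what is moved stays moved. The work goes in short steps, Python scripts to look and compute and a tool call to move; the robot and the scene stay as the last step left them, time stands still between calls to the robot, and variables do not carry over. Pictures are saved under pics/ and viewed, about 12 in all and at most 16, crops included, and the job is handed in when it is done.

Besides the shell and the picture viewer there is one more tool, called after "Emit:" as name(argument=value, ...), one argument or row to a line, values as JSON. servo_tool: Moves the arm, as the interface text tells. Its arguments: {"type":"object","properties":{"hand":{"type":"array","items":{"type":"number"}},"slide":{"type":"array","items":{"type":"array","items":{"type":"number"}}},"turn":{"type":"array","items":{"type":"array","items":{"type":"number"}}}},"required":["hand","slide","turn"]}

```bash
ls; mkdir -p pics; cat > h.py <<'E'
import numpy as np, cv2
from scipy.spatial.transform import Rotation as R
from cell import env
def cam(n):
    s=env.sense(); c=env.read_camera(n); c['s']=s
    c['f']=200/np.tan(np.radians(c['vfov'])/2)
    if n=='wrist':
        T=np.eye(4); T[:3,:3]=R.from_rotvec(s['orientation']).as_matrix(); T[:3,3]=s['position']
        c['W']=T@c['T_tool_cam']
    else: c['W']=np.linalg.inv(c['camera_from_world'])
    c['n']=n; return c
def ray(c,u,v):
    x=(u-c['cx'])/c['f']; y=(v-c['cy'])/c['f']
    if c['n']=='wrist':
        r=np.hypot(x,y)+1e-9; return np.array([x/r*np.tan(r),y/r*np.tan(r),1])
    return np.array([x,y,1.])
def pt(c,u,v):  # world point by depth (median 3x3)
    d=c['depth'][int(v)-1:int(v)+2,int(u)-1:int(u)+2]; d=np.median(d[d>0]) if (d>0).any() else np.nan
    return (c['W']@np.r_[ray(c,u,v)*d,1])[:3]
def atz(c,u,v,z):
    d=c['W'][:3,:3]@ray(c,u,v); o=c['W'][:3,3]; return o+d*(z-o[2])/d[2]
def cloud(c):
    v,u=np.mgrid[0:400,0:640].astype(float)
    x=(u-c['cx'])/c['f']; y=(v-c['cy'])/c['f']
    if c['n']=='wrist':
        r=np.hypot(x,y)+1e-9; k=np.tan(np.minimum(r,1.4))/r; x,y=x*k,y*k
    d=c['depth'].astype(float); P=np.stack([x*d,y*d,d],-1)@c['W'][:3,:3].T+c['W'][:3,3]
    P[d<=0]=np.nan; return P
E
python3 - <<'E'
from h import *
import pickle
s=env.sense(); print(s)
for n in('top','scene'):
    c=cam(n); pickle.dump(c,open(n+'.pkl','wb')); cv2.imwrite(f'pics/{n}0.png',cv2.resize(c['img'],(800,500),interpolation=cv2.INTER_CUBIC))
    print(n,c['W'].round(2),c['f'],c['cx'],c['cy'])
E
```

```text
pics
{'time_s': 0.0, 'joints': array([-1.36077129,  0.38390123,  0.04382967,  1.59959979, -0.0179082 ,
        1.16118134, -0.04991501]), 'joint_velocities': array([-0.00074247,  0.00068221,  0.00091894, -0.00054185, -0.00122523,
       -0.00278282,  0.00061145]), 'joint_efforts': array([ 4.86716763e-04, -4.33447731e+01,  1.02488995e+00, -2.49522704e+01,
        1.06504819e-02,  1.11963507e-02,  7.14351756e-06]), 'position': array([196.65388906, 618.53657337, 229.8323438 ]), 'orientation': array([-0.48148   , -3.10419573,  0.00421424]), 'contact_force': array([ 0.4546782 , -0.24127046, -0.56133749]), 'moment': array([-0.03692224, -0.0243224 , -0.00248912]), 'opening': 85.2460368481887}
top [[-2.00000e-02 -9.80000e-01  1.70000e-01  3.73790e+02]
 [-1.00000e+00  2.00000e-02 -2.00000e-02  1.97500e+01]
 [ 2.00000e-02 -1.70000e-01 -9.80000e-01  1.11131e+03]
 [ 0.00000e+00  0.00000e+00  0.00000e+00  1.00000e+00]] 371.0063791185373 315.83786172057313 196.91471919820378
scene [[ 6.20000e-01  6.40000e-01 -4.70000e-01  1.33895e+03]
 [ 7.90000e-01 -4.90000e-01  3.70000e-01 -6.14870e+02]
 [ 1.00000e-02 -5.90000e-01 -8.00000e-01  1.46589e+03]
 [ 0.00000e+00  0.00000e+00  0.00000e+00  1.00000e+00]] 484.46373250169574 319.2151094598678 191.92185751825386
```

View pics/top0.png

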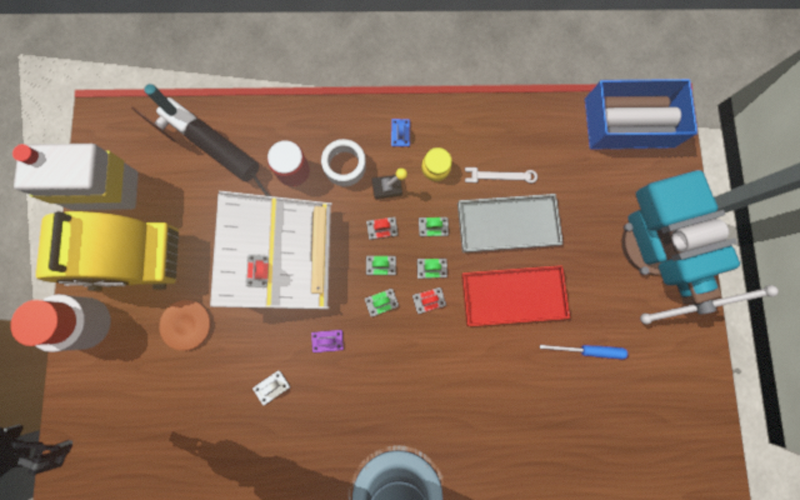

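View pics/scene0.png

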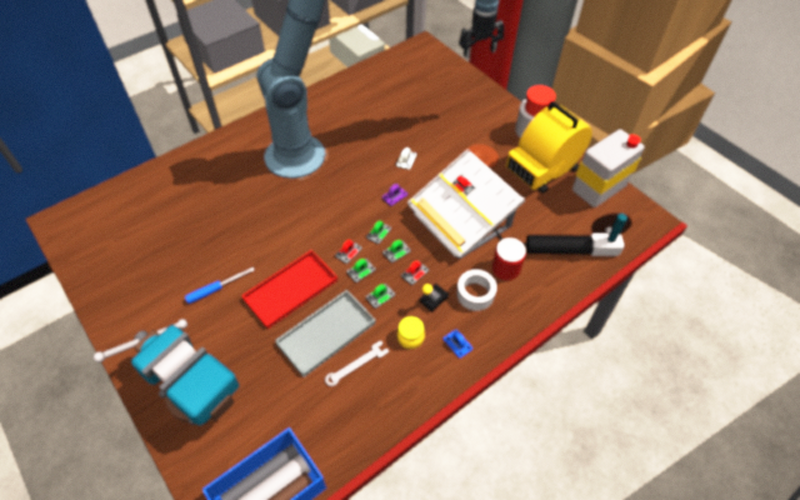

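Top (800x500 view): red brackets at (382,228), (430,300), rack (258,270). Green at (433,226), (380,265), (432,267), (381,302). Lookalikes, not meant: blue (400,132), purple (327,341), white (271,388), and the red tin. Grey tray (511,222), red tray (516,296), brush (319,250), lever ball (401,174). Now I'll measure and take one close crop to check the choice.

```bash
cat > seg.py <<'E'
from h import *
def blobs(c,ylim=None):
    P=cloud(c); hsv=cv2.cvtColor(c['img'],cv2.COLOR_BGR2HSV); h,s,v=cv2.split(hsv)
    out=[]
    for nm,m in(('G',(h>45)&(h<80)&(s>110)&(v>60)),('R',((h<6)|(h>174))&(s>150)&(v>90))):
        n,l,st,ce=cv2.connectedComponentsWithStats(m.astype(np.uint8))
        for i in range(1,n):
            if 25<st[i,4]<900:
                q=P[l==i]; q=q[~np.isnan(q[:,0])]
                if len(q)<10: continue
                if nm=='R' and st[i,4]>300 and c['n']!='wrist': continue
                out.append((nm,st[i,4],ce[i].round(1),np.median(q,0).round(0),q))
    return out
E
python3 - <<'E'
from seg import *
import pickle
c=pickle.load(open('top.pkl','rb')); P=cloud(c)
for b in blobs(c): print(b[:4])
# trays corners
for u,v in [(460,200),(558,195),(562,244),(464,251),(463,275),(565,267),(570,318),(467,325)]: print(u,v,atz(c,u/1.25,v/1.25,22).round(0))
# board: plane fit
m=np.zeros((400,640),bool); m[160:240,182:210]=1; m[160:240,228:245]=1
q=P[m]; q=q[~np.isnan(q[:,0])]
for _ in range(4):
    A=np.c_[q[:,:2],np.ones(len(q))]; k=np.linalg.lstsq(A,q[:,2],rcond=None)[0]; r=q[:,2]-A@k; q=q[abs(r)<4]
print(k,len(q),np.degrees(np.arctan(np.hypot(k[0],k[1]))))
for u,v in [(219,192),(331,201),(327,307),(211,306),(277,197),(268,305),(325,207),(317,292),(401,174),(388,187)]: print(u,v,pt(c,u/1.25,v/1.25).round(0))
cv2.imwrite('pics/crop1.png',cv2.resize(c['img'][130:270,160:460],(800,373),interpolation=cv2.INTER_CUBIC))
E
```

```text
('G', np.int32(91), array([347. , 177.7]), array([ 614., -101.,   41.]))
('G', np.int32(28), array([345.9, 186. ]), array([597., -98.,   8.]))
('G', np.int32(93), array([304.2, 208.8]), array([524.,  29.,  40.]))
('G', np.int32(103), array([345.7, 211.3]), array([515., -93.,  39.]))
('G', np.int32(30), array([304.5, 217. ]), array([505.,  29.,   8.]))
('G', np.int32(37), array([345.8, 219.4]), array([496., -95.,   8.]))
('G', np.int32(97), array([304.2, 239.2]), array([437.,  31.,  40.]))
('G', np.int32(37), array([306.6, 246.6]), array([416.,  24.,   8.]))
('R', np.int32(28), array([223.5,  72.8]), array([978., 280.,  -1.]))
('R', np.int32(142), array([ 18.2, 122.4]), array([739., 748., 203.]))
('R', np.int32(83), array([305. , 178.9]), array([614.,  25.,  41.]))
('R', np.int32(30), array([305.9, 186.9]), array([597.,  24.,   8.]))
('R', np.int32(44), array([207.8, 214.4]), array([503., 283., 136.]))
('R', np.int32(33), array([341.8, 234.5]), array([449., -82.,   9.]))
('R', np.int32(53), array([343.7, 239.6]), array([433., -83.,  44.]))
('R', np.int32(34), array([344.8, 245. ]), array([419., -90.,   7.]))
460 200 [ 674. -168.   22.]
558 195 [ 682. -409.   22.]
562 244 [ 560. -409.   22.]
464 251 [ 548. -171.   22.]
463 275 [ 490. -166.   22.]
565 267 [ 504. -411.   22.]
570 318 [ 384. -412.   22.]
467 325 [ 374. -170.   22.]
[ 5.22257910e-03  4.06269241e-01 -3.11404461e+01] 2637 22.112045361469566
219 192 [672. 377. 128.]
331 201 [683. 148.  -1.]
327 307 [422. 154.  31.]
211 306 [432. 429.   4.]
277 197 [695. 280.   2.]
268 305 [427. 273.  94.]
325 207 [655. 156.  50.]
317 292 [454. 170.  80.]
401 174 [714. -23. 105.]
388 187 [706.   7.  33.]
```

View pics/crop1.png

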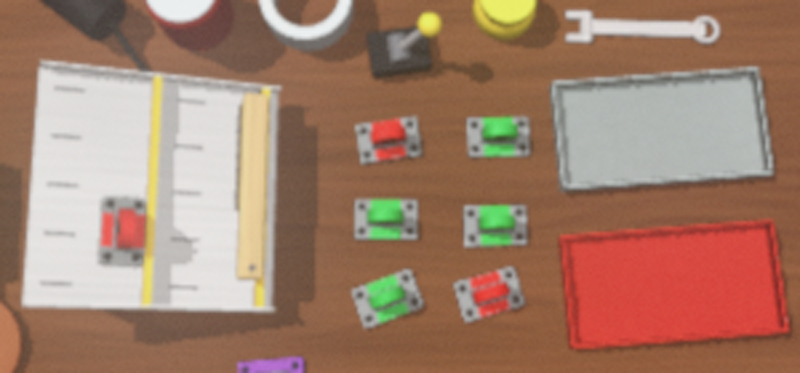

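The crop confirms 4 green and 3 red brackets (one red at the upper cleat, crop (125,230)) and the brush along the lower cleat. Next is the planner helper and a wrist look from above.

```bash
cat > plan.py <<'E'
from h import *
import json,sys
def Rz(yaw,tilt=0,bx=0):
    """tool down, tool x at world angle yaw(deg); tilt: tool leans about world axis at angle bx (deg)"""
    a=np.radians(yaw); x=np.array([np.cos(a),np.sin(a),0]); z=np.array([0,0,-1.]); M=np.c_[x,np.cross(z,x),z]
    b=np.radians(bx); return R.from_rotvec(np.radians(tilt)*np.array([np.cos(b),np.sin(b),0])).as_matrix()@M
def plan(wps,start=None,step=50,ang=9):
    s=env.sense(); p=s['position'].copy(); M=R.from_rotvec(s['orientation']).as_matrix()
    if start: p,M=start
    rows=[]
    for w in wps:
        tp,tM,h=w[:3]; n=w[3] if len(w)>3 else None
        if tp is None:
            rows+=[(h,[0,0,0],[0,0,0])]*n; continue
        tp=np.array(tp,float); tM=M if tM is None else tM
        a=np.degrees(R.from_matrix(M.T@tM).magnitude())
        n=n or max(1,int(np.ceil(max(np.linalg.norm(tp-p)/step,a/ang))))
        for k in range(n,0,-1):
            sl=M.T@(tp-p)/k; tu=R.from_matrix(M.T@tM).as_rotvec(degrees=True)/k
            sl=np.round(sl*(1 if k>1 else 2))/(1 if k>1 else 2); tu=np.round(tu*2)/2
            p=p+M@sl; M=M@R.from_rotvec(tu,degrees=True).as_matrix()
            rows.append((h,(sl+0.).tolist(),(tu+0.).tolist()))
    g=lambda v:[int(q) if q==int(q) else q for q in v]
    for i in range(0,len(rows),10):
        r=rows[i:i+10]
        print(json.dumps({"hand":[q[0] for q in r],"slide":[g(q[1]) for q in r],"turn":[g(q[2]) for q in r]}).replace(' ',''))
    print(len(rows),p.round(1)); return p,M
E
python3 - <<'E'
from plan import *
c=cam('wrist'); print(c['T_tool_cam'].round(3),c['f'],c['cx'],c['cy'],c['vfov'])
plan([((350,500,400),Rz(180),85),((520,170,420),Rz(180),85),(None,None,85,3)])
E
```

```text
[[   0.      -0.954   -0.299   77.127]
 [   1.       0.       0.       0.972]
 [  -0.      -0.299    0.954 -142.148]
 [   0.       0.       0.       1.   ]] 309.70691628693146 320.7709076721399 201.35835303643236 65.70646984690485
{"hand":[85,85,85,85,85,85,85,85,85,85],"slide":[[-30,-11,-28],[-30,-13,-28],[-29,-14,-28],[-28,-16,-29],[-28,-17,-28],[-26,-19,-28.5],[-21,-41,-2],[-21,-41,-3],[-21,-41,-2],[-22,-41,-3]],"turn":[[0,0,-3],[0,0,-3],[0,0,-3],[0,0,-3],[0,0,-3],[0,0,-2.5],[0,0,0],[0,0,0],[0,0,0],[0,0,0]]}
{"hand":[85,85,85,85,85,85,85],"slide":[[-21,-41,-2],[-22,-42,-3],[-21,-41,-2],[-22,-41.5,-2.5],[0,0,0],[0,0,0],[0,0,0]],"turn":[[0,0,0],[0,0,0],[0,0,0],[0,0,0],[0,0,0],[0,0,0],[0,0,0]]}
17 [520.2 170.1 419.9]
```

Emit:
servo_tool(
  hand=[85, 85, 85, 85, 85, 85, 85, 85, 85, 85],
  slide=[
    [-30, -11, -28],
    [-30, -13, -28],
    [-29, -14, -28],
    [-28, -16, -29],
    [-28, -17, -28],
    [-26, -19, -28.5],
    [-21, -41, -2],
    [-21, -41, -3],
    [-21, -41, -2],
    [-22, -41, -3],
  ],
  turn=[
    [0, 0, -3],
    [0, 0, -3],
    [0, 0, -3],
    [0, 0, -3],
    [0, 0, -3],
    [0, 0, -2.5],
    [0, 0, 0],
    [0, 0, 0],
    [0, 0, 0],
    [0, 0, 0],
  ],
)

```text
time_s: 1.4
position: [435.0, 334.5, 410.4]
orientation: [-0.003, -3.141, 0.001]
contact_force: [1.5, 0.1, -0.3]
opening: 84.8
```

Emit:
servo_tool(
  hand=[85, 85, 85, 85, 85, 85, 85],
  slide=[
    [-21, -41, -2],
    [-22, -42, -3],
    [-21, -41, -2],
    [-22, -41.5, -2.5],
    [0, 0, 0],
    [0, 0, 0],
    [0, 0, 0],
  ],
  turn=[
    [0, 0, 0],
    [0, 0, 0],
    [0, 0, 0],
    [0, 0, 0],
    [0, 0, 0],
    [0, 0, 0],
    [0, 0, 0],
  ],
)

```text
time_s: 2.28
position: [519.4, 172.5, 419.8]
orientation: [0.002, -3.141, -0.0]
contact_force: [0.3, 0.7, 0.3]
opening: 84.9
```

```bash
python3 - <<'E'
from seg import *
import pickle
c=cam('wrist'); pickle.dump(c,open('w1.pkl','wb')); s=c['s']
print(s['time_s'],s['joints'].round(2),s['position'].round(1),R.from_rotvec(s['orientation']).as_matrix().round(3))
cv2.imwrite('pics/w1.png',cv2.resize(c['img'],(800,500),interpolation=cv2.INTER_CUBIC))
for b in blobs(c): print(b[:4])
E
```

```text
2.275 [-0.74  0.08  0.37  1.59 -0.03  1.48  1.2 ] [519.4 172.5 419.8] [[-1.    -0.001 -0.001]
 [-0.001  1.     0.   ]
 [ 0.001  0.    -1.   ]]
('G', np.int32(279), array([237.3, 100.6]), array([428.,  30.,  40.]))
('G', np.int32(103), array([243.1, 111.9]), array([447.,  34.,   8.]))
('G', np.int32(81), array([180.7, 141.2]), array([495., -94.,   8.]))
('G', np.int32(100), array([241.9, 143.6]), array([506.,  30.,   8.]))
('G', np.int32(245), array([178.7, 153.8]), array([514., -89.,  38.]))
('G', np.int32(269), array([240.6, 156.5]), array([523.,  32.,  40.]))
('G', np.int32(81), array([182.6, 192.5]), array([ 598., -101.,    8.]))
('G', np.int32(195), array([180.7, 205.4]), array([614., -93.,  40.]))
('R', np.int32(245), array([179.6, 106.5]), array([430., -81.,  38.]))
('R', np.int32(81), array([185.6, 117.1]), array([450., -82.,   8.]))
('R', np.int32(377), array([396.2, 149. ]), array([500., 283., 132.]))
('R', np.int32(133), array([411.2, 149.6]), array([503., 311., 106.]))
('R', np.int32(84), array([240.9, 191.9]), array([597.,  22.,   8.]))
('R', np.int32(225), array([241.5, 205.3]), array([612.,  30.,  42.]))
('R', np.int32(65), array([371.2, 276.9]), array([730., 266.,  90.]))
('R', np.int32(109), array([601.5, 287.1]), array([738., 749., 202.]))
('R', np.int32(113), array([ 96.3, 318. ]), array([ 978., -484.,   -1.]))
('R', np.int32(673), array([320. , 341.3]), array([976., 173.,  -1.]))
```

View pics/w1.png

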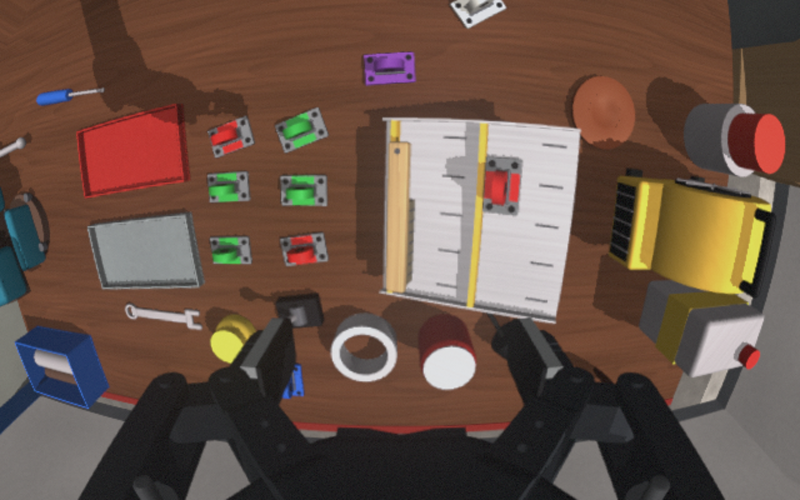

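The wrist view shows the whole workspace: rack at (480,215), red bracket at (502,185), brush at (398,215), six brackets around (210-325, 115-265), trays at (135,150) and (147,250). Next I'll fit poses.

```bash
cat > fit.py <<'E'
from seg import *
def rect(P,xy,r=48,z0=4,z1=60):
    q=P.reshape(-1,3); q=q[~np.isnan(q[:,0])]; q=q[(q[:,2]>z0)&(q[:,2]<z1)&(np.hypot(q[:,0]-xy[0],q[:,1]-xy[1])<r)]
    (cx,cy),(w,h),a=cv2.minAreaRect(q[:,:2].astype(np.float32))
    if w<h: w,h,a=h,w,a+90
    return round(cx,1),round(cy,1),round(w),round(h),round((a+90)%180-90,1),len(q)
def brackets(c):
    P=cloud(c); L=[]
    for b in blobs(c):
        m=b[3]
        if 300<m[0]<800 and -450<m[1]<140 and m[2]<60 and not any(np.hypot(m[0]-l[1],m[1]-l[2])<40 for l in L):
            L.append((b[0],)+rect(P,rect(P,m[:2])[:2]))
    return L
if __name__=='__main__':
    import pickle
    for n in('w1','top'):
        c=pickle.load(open(n+'.pkl','rb'))
        for l in brackets(c): print(n,l)
    c=pickle.load(open('w1.pkl','rb')); P=cloud(c); hsv=cv2.cvtColor(c['img'],cv2.COLOR_BGR2HSV)
    q=P.reshape(-1,3); H=hsv.reshape(-1,3); 
    ok=~np.isnan(q[:,0])&(q[:,0]>380)&(q[:,0]<720)&(q[:,1]>100)&(q[:,1]<430)&(q[:,2]>15)
    q,H=q[ok],H[ok]
    w=q[(H[:,1]<50)&(H[:,2]>150)]
    for t in(10,5,3,2):
        A=np.c_[w[:,:2],np.ones(len(w))]; k=np.linalg.lstsq(A,w[:,2],rcond=None)[0]; w=w[abs(w[:,2]-A@k)<t]
    n=np.r_[-k[:2],1]; n/=np.linalg.norm(n); print('plane',k,len(w),'tilt',np.degrees(np.arccos(n[2])))
    yel=q[(H[:,0]>22)&(H[:,0]<35)&(H[:,1]>140)]; up=yel[(yel[:,1]>230)&(yel[:,1]<320)]
    e=cv2.fitLine(up[:,:2].astype(np.float32),cv2.DIST_HUBER,0,.01,.01).ravel(); print('upcleat line',e,np.degrees(np.arctan2(e[1],e[0])))
    x=np.r_[e[:2],0]; x-=n*(x@n); x/=np.linalg.norm(x); x*=np.sign(x[0]); y=np.cross(n,x)
    o=np.array([0,0,k[2]]); f=lambda p:np.c_[(p-o)@x,(p-o)@y,(p-o)@n]
    U=f(up); print('upcleat y pct',np.percentile(U[:,1],[2,10,50,90,98]).round(1),'z',np.percentile(U[:,2],[10,50,90]).round(1),'x',np.percentile(U[:,0],[1,99]))
    W=f(q); F=W[abs(W[:,2])<2.5]
    print('board x',np.percentile(F[:,0],[.2,1,99,99.8]).round(1),'y',np.percentile(F[:,1],[.2,1,99,99.8]).round(1))
    lip=W[(W[:,2]>6)&(W[:,2]<16)]; print('lip x',np.percentile(lip[:,0],[.5,2,98,99.5]).round(1))
    b=W[(H[:,0]>8)&(H[:,0]<24)&(H[:,1]>60)&(W[:,2]>28)&(W[:,2]<46)]; print('brush',len(b),np.percentile(b,[1,50,99],axis=0).round(0),cv2.minAreaRect(b[:,:2].astype(np.float32)))
    yl=W[(H[:,0]>22)&(H[:,0]<35)&(H[:,1]>140)&(W[:,1]<U[:,1].mean()-80)&(W[:,2]<17)]; print('low',len(yl),np.percentile(yl,[2,50,98],axis=0).round(1))
    rb=W[(W[:,2]>4)&(W[:,2]<11)&(W[:,1]>U[:,1].mean()+10)&(W[:,0]>lip[:,0].min()+10)&(abs(W[:,0]-np.median(W[:,0]))<110)];print('rej on rack',cv2.minAreaRect(rb[:,:2].astype(np.float32)))
    np.savez('bf.npz',o=o,x=x,y=y,n=n)
E
python3 fit.py
```

```text
w1 ('G', 432.0, 29.1, 70, 46, -70.9, 917)
w1 ('G', 488.2, -93.6, 90, 71, 0.4, 895)
w1 ('G', 500.2, 29.7, 88, 71, -1.3, 883)
w1 ('G', 612.8, -100.9, 71, 45, -90.0, 676)
w1 ('R', 435.0, -84.3, 71, 46, -75.9, 772)
w1 ('R', 612.4, 24.5, 70, 46, -81.9, 786)
top ('G', 614.6, -99.9, 79, 72, -55.3, 319)
top ('G', 541.9, 26.3, 80, 72, -1.3, 339)
top ('G', 522.6, -86.2, 82, 64, 89.4, 334)
top ('G', 425.3, 33.5, 83, 73, -75.0, 366)
top ('R', 615.3, 23.8, 76, 66, -62.7, 330)
top ('R', 451.2, -79.2, 92, 70, 15.4, 385)
plane [ 1.08612713e-02  4.03836166e-01 -3.39919912e+01] 15203 tilt 21.99783136476701
upcleat line [ 9.9959755e-01 -2.8367817e-02  5.5011200e+02  2.6921570e+02] -1.6255741
upcleat y pct [309.2 309.8 312.5 315.3 315.9] z [12.8 13.9 15.1] x [420.91087491 654.02444775]
board x [417.9 419.7 656.7 658.4] y [179.4 181.3 427.2 428.6]
lip x [414.7 415.4 660.5 661.7]
brush 1955 [[448. 200.  29.]
 [540. 214.  38.]
 [641. 225.  40.]] ((545.7454223632812, 211.73956298828125), (199.25218200683594, 26.72146224975586), 0.2999330461025238)
low 50 [[420.4 192.1  12.5]
 [430.3 195.3  13.9]
 [440.2 198.1  15.8]]
rej on rack ((493.36968994140625, 341.9739074707031), (70.53963470458984, 38.74295425415039), 0.10061340034008026)
```

```bash
cat >> plan.py <<'E'
_b=np.load('bf.npz'); X,Y,N=_b['x'],_b['y'],_b['n']; B0=_b['o']+X*538.2+Y*304.1
def bp(x,y,z): return B0+X*x+Y*y+N*z
RB=np.c_[-X,Y,-N]     # tool normal to board, tool x down board -x
E
sed -i 's/^def rect(P,xy,r=48/def rect(P,xy,r=46/' fit.py
python3 - <<'E'
from plan import *
print(B0)
a=plan([(bp(25,-92,110),RB,85),(bp(25,-92,60),RB,45),(bp(25,-92,17),RB,45,3),(None,None,45,1),(None,None,0,5),(bp(25,-92,70),RB,0,3),(None,None,0,1)])
E
```

```text
[545.98512896 266.69186933  79.63792382]
{"hand":[85,85,85,85,85,85,45,45,45,45],"slide":[[-8,-5,45],[-8,-8,45],[-8,-11,45],[-8,-14,44],[-8,-17,42],[-9,-18.5,41.5],[0,0,25],[0,0,25],[0,0,14],[0,0,15]],"turn":[[-3.5,0,0.5],[-3.5,0,0],[-3.5,0,0.5],[-4,0,0],[-3.5,0,0.5],[-4,-0.5,0],[0,0,0],[0,0,0],[0,0,0],[0,0,0]]}
{"hand":[45,45,0,0,0,0,0,0,0,0],"slide":[[0.5,0,14],[0,0,0],[0,0,0],[0,0,0],[0,0,0],[0,0,0],[0,0,0],[0,0,-18],[0,0,-17],[-0.5,0,-18]],"turn":[[0,0,0],[0,0,0],[0,0,0],[0,0,0],[0,0,0],[0,0,0],[0,0,0],[0,0,0],[0,0,0],[0,0,0]]}
{"hand":[0],"slide":[[0,0,0]],"turn":[[0,0,0]]}
21 [568.  154.6 110.4]
```

Emit:
servo_tool(
  hand=[85, 85, 85, 85, 85, 85, 45, 45, 45, 45],
  slide=[
    [-8, -5, 45],
    [-8, -8, 45],
    [-8, -11, 45],
    [-8, -14, 44],
    [-8, -17, 42],
    [-9, -18.5, 41.5],
    [0, 0, 25],
    [0, 0, 25],
    [0, 0, 14],
    [0, 0, 15],
  ],
  turn=[
    [-3.5, 0, 0.5],
    [-3.5, 0, 0],
    [-3.5, 0, 0.5],
    [-4, 0, 0],
    [-3.5, 0, 0.5],
    [-4, -0.5, 0],
    [0, 0, 0],
    [0, 0, 0],
    [0, 0, 0],
    [0, 0, 0],
  ],
)

```text
time_s: 3.58
position: [570.0, 168.2, 74.4]
orientation: [0.044, 3.073, 0.598]
contact_force: [0.3, 0.1, 0.1]
opening: 44.8
```

Emit:
servo_tool(
  hand=[45, 45, 0, 0, 0, 0, 0, 0, 0, 0],
  slide=[
    [0.5, 0, 14],
    [0, 0, 0],
    [0, 0, 0],
    [0, 0, 0],
    [0, 0, 0],
    [0, 0, 0],
    [0, 0, 0],
    [0, 0, -18],
    [0, 0, -17],
    [-0.5, 0, -18],
  ],
  turn=[
    [0, 0, 0],
    [0, 0, 0],
    [0, 0, 0],
    [0, 0, 0],
    [0, 0, 0],
    [0, 0, 0],
    [0, 0, 0],
    [0, 0, 0],
    [0, 0, 0],
    [0, 0, 0],
  ],
)

```text
time_s: 4.82
position: [569.0, 152.0, 112.0]
orientation: [0.047, 3.074, 0.597]
contact_force: [0.6, 0.2, -0.9]
opening: 25.9
```

```bash
python3 - <<'E'
from plan import *
s=env.sense(); print(s['opening'],s['position'],s['joints'].round(2),s['contact_force'],bp(25,-92,70))
T=Rz(92.4); 
a=plan([(bp(25,-110,150),RB,0,3),((617,-100,220),T,0),((617,-307,120),T,0,6),((617,-307,50),T,0,3),((617,-307,24),T,0,2),(None,None,0,2),(None,None,45,3),((617,-307,150),T,45,3)])
E
```

```text
25.885675809861112 [569.00687805 151.98938396 112.03458819] [-0.43  0.41  0.36  1.93 -0.7   0.89  1.91] [ 0.60268022  0.16155689 -0.93133635] [567.85043588 154.5094411  110.06836463]
{"hand":[0,0,0,0,0,0,0,0,0,0],"slide":[[0,-5,-26],[0,-6,-26],[1,-5.5,-25.5],[-6,-18,-12],[-8,-17,-11],[-11,-16,-10],[-14,-14,-9],[-16,-12,-9],[-18,-10,-8],[-19,-7,-7]],"turn":[[0,0,0],[0,0,0],[0,0.5,0],[2,-1.5,8.5],[1.5,-1.5,8.5],[1.5,-1.5,8.5],[1.5,-1.5,8.5],[2,-2,8.5],[1.5,-1.5,8.5],[2,-2,8.5]]}
{"hand":[0,0,0,0,0,0,0,0,0,0],"slide":[[-20,-5,-6],[-21,-2,-6],[-21,1.5,-4.5],[-34,-1,17],[-35,-1,16],[-34,-2,17],[-35,-1,16],[-34,-2,17],[-35,-1.5,16.5],[0,0,23]],"turn":[[1.5,-1.5,8.5],[2,-2,8.5],[1.5,-1.5,8.5],[0,0,0],[0,0,0],[0,0,0],[0,0,0],[0,0,0],[0,0,0],[0,0,0]]}
{"hand":[0,0,0,0,0,0,45,45,45,45],"slide":[[0,0,23],[0,0,24],[0,0,13],[-0.5,0,13],[0,0,0],[0,0,0],[0,0,0],[0,0,0],[0,0,0],[0,0,-42]],"turn":[[0,0,0],[0,0,0],[0,0,0],[0,0,0],[0,0,0],[0,0,0],[0,0,0],[0,0,0],[0,0,0],[0,0,0]]}
{"hand":[45,45],"slide":[[0,0,-42],[0.5,0,-42]],"turn":[[0,0,0],[0,0,0]]}
32 [ 616.9 -307.1  149.8]
```

Emit:
servo_tool(
  hand=[0, 0, 0, 0, 0, 0, 0, 0, 0, 0],
  slide=[
    [0, -5, -26],
    [0, -6, -26],
    [1, -5.5, -25.5],
    [-6, -18, -12],
    [-8, -17, -11],
    [-11, -16, -10],
    [-14, -14, -9],
    [-16, -12, -9],
    [-18, -10, -8],
    [-19, -7, -7],
  ],
  turn=[
    [0, 0, 0],
    [0, 0, 0],
    [0, 0.5, 0],
    [2, -1.5, 8.5],
    [1.5, -1.5, 8.5],
    [1.5, -1.5, 8.5],
    [1.5, -1.5, 8.5],
    [2, -2, 8.5],
    [1.5, -1.5, 8.5],
    [2, -2, 8.5],
  ],
)

```text
time_s: 6.08
position: [602.0, -39.1, 207.3]
orientation: [-1.625, -2.677, -0.196]
contact_force: [0.8, 0.0, -1.1]
opening: 25.8
```

Emit:
servo_tool(
  hand=[0, 0, 0, 0, 0, 0, 0, 0, 0, 0],
  slide=[
    [-20, -5, -6],
    [-21, -2, -6],
    [-21, 1.5, -4.5],
    [-34, -1, 17],
    [-35, -1, 16],
    [-34, -2, 17],
    [-35, -1, 16],
    [-34, -2, 17],
    [-35, -1.5, 16.5],
    [0, 0, 0],
  ],
  turn=[
    [1.5, -1.5, 8.5],
    [2, -2, 8.5],
    [1.5, -1.5, 8.5],
    [0, 0, 0],
    [0, 0, 0],
    [0, 0, 0],
    [0, 0, 0],
    [0, 0, 0],
    [0, 0, 0],
    [0, 0, 0],
  ],
)

```text
time_s: 7.32
position: [613.8, -311.0, 118.1]
orientation: [-2.182, -2.256, 0.001]
contact_force: [-0.0, 0.3, -2.0]
opening: 25.4
```

```bash
python3 - <<'E'
from plan import *
s=env.sense(); print(s['opening'],s['position'],s['joints'].round(2),s['contact_force'])
c=cam('wrist'); cv2.imwrite('pics/w2.png',c['img'])
c=cam('top'); cv2.imwrite('pics/t2.png',c['img'])
T=Rz(92.4); 
a=plan([((617,-307,50),T,0,3),((617,-307,24),T,0,2),(None,None,0,2),(None,None,45,3),((617,-307,150),T,45,3)])
E
```

```text
25.390870797159042 [ 613.8284585  -311.00527917  118.08116759] [-0.12  0.69  0.76  1.61 -0.52  1.06  0.82] [-0.01029487  0.27760557 -1.96212672]
{"hand":[0,0,0,0,0,0,0,45,45,45],"slide":[[0,0,23],[0,0,23],[-1,0,23],[0,0,13],[0.5,0,13],[0,0,0],[0,0,0],[0,0,0],[0,0,0],[0,0,0]],"turn":[[0,0,0],[0,0,0],[0,-0.5,0],[0,0,0],[0,0,0],[0,0,0],[0,0,0],[0,0,0],[0,0,0],[0,0,0]]}
{"hand":[45,45,45],"slide":[[0,0,-42],[0,0,-42],[-1,0,-42]],"turn":[[0,0,0],[0,0,0],[0,0,0]]}
13 [ 616.9 -307.2  150. ]
```

View pics/w2.png

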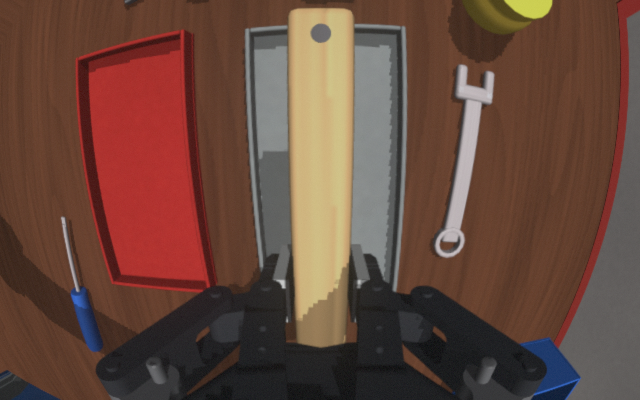

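Brush is held squarely over the grey tray (tray spans px 248-405, brush at 290-353). Lowering and releasing.

Emit:
servo_tool(
  hand=[0, 0, 0, 0, 0, 0, 0, 45, 45, 45],
  slide=[
    [0, 0, 23],
    [0, 0, 23],
    [-1, 0, 23],
    [0, 0, 13],
    [0.5, 0, 13],
    [0, 0, 0],
    [0, 0, 0],
    [0, 0, 0],
    [0, 0, 0],
    [0, 0, 0],
  ],
  turn=[
    [0, 0, 0],
    [0, 0, 0],
    [0, -0.5, 0],
    [0, 0, 0],
    [0, 0, 0],
    [0, 0, 0],
    [0, 0, 0],
    [0, 0, 0],
    [0, 0, 0],
    [0, 0, 0],
  ],
)

```text
time_s: 8.68
position: [617.3, -307.1, 23.9]
orientation: [2.173, 2.262, -0.005]
contact_force: [-0.4, -0.1, 0.4]
opening: 45.0
```

Emit:
servo_tool(
  hand=[45, 45, 45, 45],
  slide=[
    [0, 0, -42],
    [0, 0, -42],
    [-1, 0, -42],
    [0, 0, 0],
  ],
  turn=[
    [0, 0, 0],
    [0, 0, 0],
    [0, 0, 0],
    [0, 0, 0],
  ],
)

```text
time_s: 9.18
position: [619.6, -309.7, 154.8]
orientation: [2.168, 2.256, -0.001]
contact_force: [-0.5, 0.3, 0.4]
opening: 44.9
```

```bash
python3 - <<'E'
from plan import *
from fit import rect
c=cam('wrist'); cv2.imwrite('pics/w3.png',c['img'])
s=c['s']; print(s['opening'],s['position'],s['contact_force'])
P=cloud(c)
q=P.reshape(-1,3)
for nm,cx in(('grey',616),('red',438)):
    m=(abs(q[:,0]-cx)<80)&(abs(q[:,1]+290)<140)&(q[:,2]>18)&(q[:,2]<25); print(nm,m.sum(),cv2.minAreaRect(q[m][:,:2].astype(np.float32)))
m=(abs(q[:,0]-616)<55)&(abs(q[:,1]+290)<140)&(q[:,2]>35)&(q[:,2]<50); print('brush',m.sum(),cv2.minAreaRect(q[m][:,:2].astype(np.float32)),np.percentile(q[m][:,2],[5,50,95]))
a=plan([((560,-60,250),Rz(150),60),(bp(-45,34.5,130),RB,60),(bp(-45,34.5,55),RB,45,3),(None,None,45,3)])
E
```

```text
44.86493097919864 [ 619.62892204 -309.71357874  154.8000118 ] [-0.48219198  0.34212872  0.37098371]
grey 3001 ((617.9584350585938, -286.5003662109375), (125.83504486083984, 240.66627502441406), 3.0728166103363037)
red 2675 ((441.0159912109375, -288.70245361328125), (127.18632507324219, 240.78538513183594), 2.988804817199707)
brush 6832 ((615.8091430664062, -287.1937255859375), (27.113740921020508, 199.34263610839844), 2.238917589187622) [39.4281069  41.34606217 42.56032475]
{"hand":[60,60,60,60,60,60,60,60,60,60],"slide":[[36,-7,-14],[36,-2,-14],[36,4,-14],[35,9,-14],[34,14,-15],[31,18,-14],[29,22.5,-15],[30,34,5],[27,36,8],[24,37,10]],"turn":[[0,0,-8],[0,0,-8.5],[0,0,-8],[0,0,-8.5],[0,0,-8],[0,0,-8.5],[0,0.5,-8],[-3,1,-4],[-3,0.5,-4],[-3,1,-4]]}
{"hand":[60,60,60,60,45,45,45,45,45,45],"slide":[[22,38,12],[19,39,14],[16,40,16],[13,39,19.5],[0,0,25],[0,0,25],[-0.5,0,25],[0,0,0],[0,0,0],[0,0,0]],"turn":[[-3,0.5,-4],[-3,1,-4],[-3.5,0.5,-4],[-3,1,-4.5],[0,0,0],[0,0,0],[0,0,0],[0,0,0],[0,0,0],[0,0,0]]}
20 [501.4 279.3 143.5]
```

View pics/w3.png

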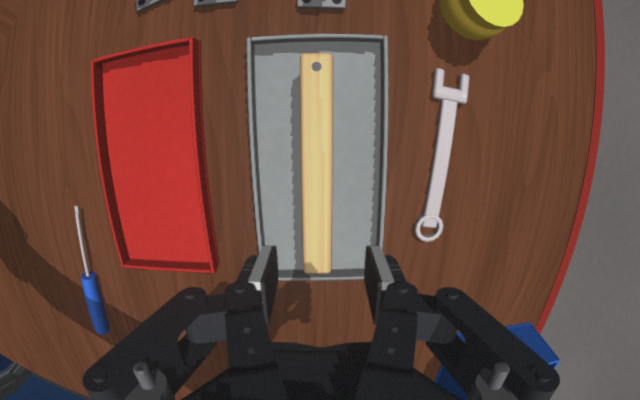

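Brush lies in the grey tray (px 302-333 within 248-387). Next the red bracket on the rack.

Emit:
servo_tool(
  hand=[60, 60, 60, 60, 60, 60, 60, 60, 60, 60],
  slide=[
    [36, -7, -14],
    [36, -2, -14],
    [36, 4, -14],
    [35, 9, -14],
    [34, 14, -15],
    [31, 18, -14],
    [29, 22.5, -15],
    [30, 34, 5],
    [27, 36, 8],
    [24, 37, 10],
  ],
  turn=[
    [0, 0, -8],
    [0, 0, -8.5],
    [0, 0, -8],
    [0, 0, -8.5],
    [0, 0, -8],
    [0, 0, -8.5],
    [0, 0.5, -8],
    [-3, 1, -4],
    [-3, 0.5, -4],
    [-3, 1, -4],
  ],
)

```text
time_s: 10.48
position: [531.7, 76.5, 229.9]
orientation: [-0.491, -3.081, -0.256]
contact_force: [-0.0, -0.1, -0.5]
opening: 60.0
```

Emit:
servo_tool(
  hand=[60, 60, 60, 60, 45, 45, 45, 45, 45, 45],
  slide=[
    [22, 38, 12],
    [19, 39, 14],
    [16, 40, 16],
    [13, 39, 19.5],
    [0, 0, 25],
    [0, 0, 25],
    [-0.5, 0, 25],
    [0, 0, 0],
    [0, 0, 0],
    [0, 0, 0],
  ],
  turn=[
    [-3, 0.5, -4],
    [-3, 1, -4],
    [-3.5, 0.5, -4],
    [-3, 1, -4.5],
    [0, 0, 0],
    [0, 0, 0],
    [0, 0, 0],
    [0, 0, 0],
    [0, 0, 0],
    [0, 0, 0],
  ],
)

```text
time_s: 11.72
position: [500.9, 280.0, 143.4]
orientation: [0.04, 3.083, 0.599]
contact_force: [-0.4, 0.1, 0.7]
opening: 44.8
```

```bash
python3 - <<'E'
from plan import *
from fit import brackets
c=cam('wrist'); 
s=c['s']; print(s['opening'],s['position'],s['contact_force'],s['joints'].round(2))
P=cloud(c).reshape(-1,3); P=P[~np.isnan(P[:,0])]; d=P-B0; W=np.c_[d@X,d@Y,d@N]
m=(W[:,2]>5)&(W[:,2]<11)&(W[:,1]>14)&(W[:,1]<80)&(abs(W[:,0]+45)<50); print(m.sum(),cv2.minAreaRect(W[m][:,:2].astype(np.float32)))
a=plan([(bp(-45,34.5,16),RB,45,3),(None,None,45,1),(None,None,0,4),(bp(-45,34.5,90),RB,0,3),(None,None,0,1)])
E
```

```text
44.77380764655516 [500.87017042 280.00053252 143.42523703] [-0.4323438   0.08352261  0.73248422] [-0.68  0.29  0.34  2.01 -0.64  0.82  1.62]
4591 ((-45.252010345458984, 35.470916748046875), (69.80176544189453, 42.93178176879883), 0.007029274478554726)
{"hand":[45,45,45,45,0,0,0,0,0,0],"slide":[[0,0,13],[0,0,13],[-0.5,-0.5,12.5],[0,0,0],[0,0,0],[0,0,0],[0,0,0],[0,0,0],[0,0,-25],[0,0,-24]],"turn":[[0,0,0],[0,0,0],[0,-0.5,0],[0,0,0],[0,0,0],[0,0,0],[0,0,0],[0,0,0],[0,0,0],[0,0,0]]}
{"hand":[0,0],"slide":[[-0.5,0,-25],[0,0,0]],"turn":[[0,0,0],[0,0,0]]}
12 [501.1 266.3 176.3]
```

Emit:
servo_tool(
  hand=[45, 45, 45, 45, 0, 0, 0, 0, 0, 0],
  slide=[
    [0, 0, 13],
    [0, 0, 13],
    [-0.5, -0.5, 12.5],
    [0, 0, 0],
    [0, 0, 0],
    [0, 0, 0],
    [0, 0, 0],
    [0, 0, 0],
    [0, 0, -25],
    [0, 0, -24],
  ],
  turn=[
    [0, 0, 0],
    [0, 0, 0],
    [0, -0.5, 0],
    [0, 0, 0],
    [0, 0, 0],
    [0, 0, 0],
    [0, 0, 0],
    [0, 0, 0],
    [0, 0, 0],
    [0, 0, 0],
  ],
)

```text
time_s: 13.02
position: [498.8, 275.5, 151.3]
orientation: [0.04, 3.08, 0.595]
contact_force: [0.4, 0.2, -3.3]
opening: 10.9
```

Emit:
servo_tool(
  hand=[0, 0],
  slide=[
    [-0.5, 0, -25],
    [0, 0, 0],
  ],
  turn=[
    [0, 0, 0],
    [0, 0, 0],
  ],
)

```text
time_s: 13.28
position: [501.7, 266.1, 176.6]
orientation: [0.042, 3.073, 0.598]
contact_force: [0.7, 0.6, -2.7]
opening: 11.3
```

```bash
cat >> plan.py <<'E'
def tray(x,y,z): a=np.radians(3); return np.array([440.8+x*np.cos(a)-y*np.sin(a),-289+x*np.sin(a)+y*np.cos(a),z])
E
python3 - <<'E'
from plan import *
s=env.sense(); print(s['opening'],s['position'],s['contact_force'],s['joints'].round(2))
T=Rz(93)
a=plan([((500,120,220),Rz(165),0),(tray(12,20,150),T,0),(tray(-12,-74,90),T,0),(tray(-12,-74,35),T,0,3),(None,None,0,2),(tray(-12,-74,21.5),T,0,2),(None,None,0,1),(None,None,35,2),(tray(-12,-74,110),T,45,3)])
E
```

```text
11.303633732447427 [501.65802508 266.10921125 176.62146882] [ 0.65968688  0.64616466 -2.68942952] [-0.69  0.23  0.36  2.   -0.59  0.86  1.58]
{"hand":[0,0,0,0,0,0,0,0,0,0],"slide":[[-1,-30,-24],[-3,-32,-21],[-5,-33,-17],[-6,-35,-14.5],[-7,-48,9],[-14,-47,9],[-22,-44,9],[-28,-40,9],[-34,-35,9],[-39,-29,9]],"turn":[[5.5,-0.5,3.5],[5.5,-0.5,3.5],[5.5,-0.5,3],[5.5,-1,3.5],[0,0,9],[0,0,9],[0,0,9],[0,0,9],[0,0,9],[0,0,9]]}
{"hand":[0,0,0,0,0,0,0,0,0,0],"slide":[[-43,-23,8],[-46.5,-16,8.5],[-31,-8,20],[-32,-8,20],[-31,-8,20.5],[0,0,18],[0,0,18],[0,0,19],[0,0,0],[0,0,0]],"turn":[[0,0,9],[0,0,9],[0,0,0],[0,0,0],[0,0,0],[0,0,0],[0,0,0],[0,0,0],[0,0,0],[0,0,0]]}
{"hand":[0,0,0,35,35,45,45,45],"slide":[[0,0,7],[0,0,6.5],[0,0,0],[0,0,0],[0,0,0],[0,0,-30],[0,0,-29],[0,0,-29.5]],"turn":[[0,0,0],[0,0,0],[0,0,0],[0,0,0],[0,0,0],[0,0,0],[0,0,0],[0,0,0]]}
28 [ 432.4 -363.4  109.8]
```

Emit:
servo_tool(
  hand=[0, 0, 0, 0, 0, 0, 0, 0, 0, 0],
  slide=[
    [-1, -30, -24],
    [-3, -32, -21],
    [-5, -33, -17],
    [-6, -35, -14.5],
    [-7, -48, 9],
    [-14, -47, 9],
    [-22, -44, 9],
    [-28, -40, 9],
    [-34, -35, 9],
    [-39, -29, 9],
  ],
  turn=[
    [5.5, -0.5, 3.5],
    [5.5, -0.5, 3.5],
    [5.5, -0.5, 3],
    [5.5, -1, 3.5],
    [0, 0, 9],
    [0, 0, 9],
    [0, 0, 9],
    [0, 0, 9],
    [0, 0, 9],
    [0, 0, 9],
  ],
)

```text
time_s: 14.52
position: [462.4, -170.6, 164.2]
orientation: [-1.786, -2.584, 0.004]
contact_force: [1.4, 0.6, -2.6]
opening: 11.1
```

Emit:
servo_tool(
  hand=[0, 0, 0, 0, 0, 0, 0, 0, 0, 0],
  slide=[
    [-43, -23, 8],
    [-46.5, -16, 8.5],
    [-31, -8, 20],
    [-32, -8, 20],
    [-31, -8, 20.5],
    [0, 0, 18],
    [0, 0, 18],
    [0, 0, 19],
    [0, 0, 0],
    [0, 0, 0],
  ],
  turn=[
    [0, 0, 9],
    [0, 0, 9],
    [0, 0, 0],
    [0, 0, 0],
    [0, 0, 0],
    [0, 0, 0],
    [0, 0, 0],
    [0, 0, 0],
    [0, 0, 0],
    [0, 0, 0],
  ],
)

```text
time_s: 15.78
position: [432.5, -363.1, 34.6]
orientation: [2.162, 2.276, -0.004]
contact_force: [0.4, -0.1, -3.0]
opening: 11.2
```

```bash
python3 - <<'E'
from plan import *
s=env.sense(); print(s['opening'],s['position'],tray(-12,-74,35),R.from_rotvec(s['orientation']).as_matrix().round(3))
T=Rz(93)
c=pickle=None
a=plan([(tray(-12,-74,21.5),T,0,2),(None,None,0,1),(None,None,35,2),(tray(-12,-74,110),T,45,3)])
# next: red2 pick
from fit import brackets
c=cam('top')
for b in brackets(c): print(b)
E
```

```text
11.16801316882682 [ 432.47544315 -363.05115679   34.60963069] [ 432.68930634 -363.52661705   35.        ] [[-0.051  0.999  0.   ]
 [ 0.999  0.051 -0.003]
 [-0.003  0.    -1.   ]]
{"hand":[0,0,0,35,35,45,45,45],"slide":[[0,0,7],[-0.5,0,6],[0,0,0],[0,0,0],[0,0,0],[0,0,-29],[0,0,-30],[0,0,-29.5]],"turn":[[0,0,0],[0,0,0],[0,0,0],[0,0,0],[0,0,0],[0,0,0],[0,0,0],[0,0,0]]}
8 [ 432.5 -363.3  110.1]
('G', 615.4, -100.1, 84, 68, -2.1, 319)
('G', 522.4, 29.2, 79, 68, 63.4, 342)
('G', 516.9, -90.7, 76, 73, -1.2, 334)
('G', 424.2, 21.3, 80, 68, -71.0, 354)
('R', 625.6, 26.7, 73, 70, 7.2, 338)
('R', 454.5, -82.0, 86, 73, 2.4, 380)
```

Emit:
servo_tool(
  hand=[0, 0, 0, 35, 35, 45, 45, 45],
  slide=[
    [0, 0, 7],
    [-0.5, 0, 6],
    [0, 0, 0],
    [0, 0, 0],
    [0, 0, 0],
    [0, 0, -29],
    [0, 0, -30],
    [0, 0, -29.5],
  ],
  turn=[
    [0, 0, 0],
    [0, 0, 0],
    [0, 0, 0],
    [0, 0, 0],
    [0, 0, 0],
    [0, 0, 0],
    [0, 0, 0],
    [0, 0, 0],
  ],
)

```text
time_s: 16.82
position: [432.1, -364.0, 111.3]
orientation: [2.163, 2.274, -0.004]
contact_force: [0.8, 0.4, -0.7]
opening: 45.2
```

```bash
python3 - <<'E'
from plan import *
a=plan([((435,-84,140),Rz(104),45,7),(None,None,45,3)])
E
```

```text
{"hand":[45,45,45,45,45,45,45,45,45,45],"slide":[[40,2,-4],[40,4,-4],[40,4,-4],[39,6,-4],[39,7,-5],[40,7,-4],[38.5,9,-5],[0,0,0],[0,0,0],[0,0,0]],"turn":[[0,0,-1.5],[0,0,-1.5],[0,0,-1.5],[0,0,-1.5],[0,0,-1.5],[0,0,-2],[0,0,-1.5],[0,0,0],[0,0,0],[0,0,0]]}
10 [434.9 -84.3 140.2]
```

Emit:
servo_tool(
  hand=[45, 45, 45, 45, 45, 45, 45, 45, 45, 45],
  slide=[
    [40, 2, -4],
    [40, 4, -4],
    [40, 4, -4],
    [39, 6, -4],
    [39, 7, -5],
    [40, 7, -4],
    [38.5, 9, -5],
    [0, 0, 0],
    [0, 0, 0],
    [0, 0, 0],
  ],
  turn=[
    [0, 0, -1.5],
    [0, 0, -1.5],
    [0, 0, -1.5],
    [0, 0, -1.5],
    [0, 0, -1.5],
    [0, 0, -2],
    [0, 0, -1.5],
    [0, 0, 0],
    [0, 0, 0],
    [0, 0, 0],
  ],
)

```text
time_s: 18.08
position: [434.6, -85.4, 139.0]
orientation: [1.939, 2.469, -0.005]
contact_force: [-0.3, 0.5, 0.1]
opening: 45.3
```

```bash
cat > nxt.py <<'E'
from plan import *
from fit import rect,blobs
def locate(xy):
    c=cam('wrist'); P=cloud(c); r=rect(P,xy,43); 
    for _ in range(3): r=rect(P,r[:2],43)
    print('fit',r); 
    yaw=(r[4]%180); return np.array(r[:2]),yaw
def watch():
    c=cam('top'); print('top',[(b[0],*b[3].astype(int)) for b in blobs(c) if b[3][2]>25 and b[3][0]<690 and b[3][0]>380])
def red(xy,tx,ty):
    p,y=locate(xy); watch(); T=Rz(y); D=Rz(93); f=lambda z:(p[0],p[1],z)
    plan([(f(60),T,45),(f(16),T,45,3),(None,None,0,4),(f(100),T,0,3),(tray(tx,ty+40,110),D,0),(tray(tx,ty,35),D,0,3),(None,None,0,2),(tray(tx,ty,21),D,0,2),(None,None,0,1),(None,None,35,2),(tray(tx,ty,110),D,45,3)])
def green(xy,bx,by,via=None):
    p,y=locate(xy); watch(); T=Rz(y); f=lambda z:(p[0],p[1],z)
    plan([(f(60),T,45),(f(16),T,45,3),(None,None,0,4),(f(150),T,0,3),((520,100,220),Rz(160),0),(bp(bx,by,110),RB,0),(bp(bx,by,35),RB,0,3),(None,None,0,3)])
E
python3 -c "
from nxt import *
red((435,-84),12,0)"
```

```text
fit (434.4, -84.3, 70, 45, -75.9, 3552)
top [('G', np.int64(614), np.int64(-101), np.int64(40)), ('G', np.int64(524), np.int64(29), np.int64(41)), ('G', np.int64(437), np.int64(31), np.int64(41)), ('R', np.int64(613), np.int64(25), np.int64(42))]
{"hand":[45,45,45,45,45,0,0,0,0,0],"slide":[[1,0,39],[0,0,40],[0,0,15],[0,0,14],[0.5,0.5,15],[0,0,0],[0,0,0],[0,0,0],[0,0,0],[0,0,-28]],"turn":[[0,0,0],[0,0,-0.5],[0,0,0],[0,0,0],[0,0,0],[0,0,0],[0,0,0],[0,0,0],[0,0,0],[0,0,0]]}
{"hand":[0,0,0,0,0,0,0,0,0,0],"slide":[[0,0,-28],[-0.5,-0.5,-28],[-41,-6,-2],[-41,-4,-2],[-41,-2,-3],[-41,0,-2.5],[-13,0,25],[-13,0,25],[-14,-0.5,25],[0,0,0]],"turn":[[0,0,0],[0,0,0],[0,0,3],[0,0,2.5],[0,0,3],[0,0,2.5],[0,0,0],[0,0,0],[0,0,0],[0,0,0]]}
{"hand":[0,0,0,0,35,35,45,45,45],"slide":[[0,0,0],[0,0,7],[0,0,7],[0,0,0],[0,0,0],[0,0,0],[0,0,-30],[0,0,-29],[0,0,-30]],"turn":[[0,0,0],[0,0,0],[0,0,0],[0,0,0],[0,0,0],[0,0,0],[0,0,0],[0,0,0],[0,0,0]]}
29 [ 452.7 -288.2  110.2]
```

Emit:
servo_tool(
  hand=[45, 45, 45, 45, 45, 0, 0, 0, 0, 0],
  slide=[
    [1, 0, 39],
    [0, 0, 40],
    [0, 0, 15],
    [0, 0, 14],
    [0.5, 0.5, 15],
    [0, 0, 0],
    [0, 0, 0],
    [0, 0, 0],
    [0, 0, 0],
    [0, 0, -28],
  ],
  turn=[
    [0, 0, 0],
    [0, 0, -0.5],
    [0, 0, 0],
    [0, 0, 0],
    [0, 0, 0],
    [0, 0, 0],
    [0, 0, 0],
    [0, 0, 0],
    [0, 0, 0],
    [0, 0, 0],
  ],
)

```text
time_s: 19.42
position: [432.3, -82.2, 42.9]
orientation: [-1.924, -2.48, 0.01]
contact_force: [0.2, 0.6, -3.8]
opening: 10.9
```

Emit:
servo_tool(
  hand=[0, 0, 0, 0, 0, 0, 0, 0, 0, 0],
  slide=[
    [0, 0, -28],
    [-0.5, -0.5, -28],
    [-41, -6, -2],
    [-41, -4, -2],
    [-41, -2, -3],
    [-41, 0, -2.5],
    [-13, 0, 25],
    [-13, 0, 25],
    [-14, -0.5, 25],
    [0, 0, 0],
  ],
  turn=[
    [0, 0, 0],
    [0, 0, 0],
    [0, 0, 3],
    [0, 0, 2.5],
    [0, 0, 3],
    [0, 0, 2.5],
    [0, 0, 0],
    [0, 0, 0],
    [0, 0, 0],
    [0, 0, 0],
  ],
)

```text
time_s: 20.68
position: [450.7, -286.7, 33.1]
orientation: [-2.155, -2.282, 0.008]
contact_force: [-0.3, -0.0, -3.6]
opening: 11.1
```

Emit:
servo_tool(
  hand=[0, 0, 0, 0, 35, 35, 45, 45, 45],
  slide=[
    [0, 0, 0],
    [0, 0, 7],
    [0, 0, 7],
    [0, 0, 0],
    [0, 0, 0],
    [0, 0, 0],
    [0, 0, -30],
    [0, 0, -29],
    [0, 0, -30],
  ],
  turn=[
    [0, 0, 0],
    [0, 0, 0],
    [0, 0, 0],
    [0, 0, 0],
    [0, 0, 0],
    [0, 0, 0],
    [0, 0, 0],
    [0, 0, 0],
    [0, 0, 0],
  ],
)

```text
time_s: 21.8
position: [453.5, -287.0, 111.3]
orientation: [2.154, 2.284, -0.004]
contact_force: [0.9, 0.6, -0.4]
opening: 45.0
```

```bash
python3 - <<'E'
from nxt import *
c=cam('wrist'); cv2.imwrite('pics/w4.png',c['img']); P=cloud(c)
for t in((-12,-74),(12,0)): print(rect(P,tray(*t,0)[:2],43,9,60),tray(*t,0))
a=plan([((612,24,150),Rz(98),45),(None,None,45,3)])
E
```

```text
(436.1, -363.9, 86, 44, 85.0, 2864) [ 432.68930634 -363.52661705    0.        ]
(453.1, -291.8, 78, 45, -86.2, 4423) [ 452.78355442 -288.37196853    0.        ]
{"hand":[45,45,45,45,45,45,45,45,45,45],"slide":[[38,22,-4],[38,22,-5],[37,22,-4],[37,23,-5],[37,23,-4],[37,23,-5],[37,24,-4],[36.5,24.5,-5],[0,0,0],[0,0,0]],"turn":[[0,0,-0.5],[0,0,-0.5],[0,0,-0.5],[0,0,-0.5],[0,0,-0.5],[0,0,-0.5],[0,0,-1],[0.5,0.5,-0.5],[0,0,0],[0,0,0]]}
{"hand":[45],"slide":[[0,0,0]],"turn":[[0,0,0]]}
11 [611.8  24.1 150.2]
```

View pics/w4.png

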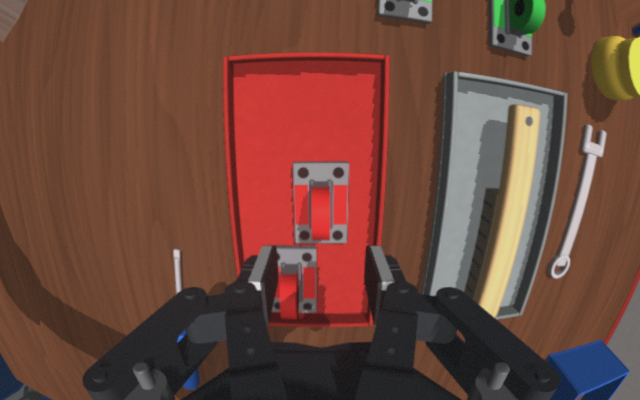

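Two reds stand in the red tray, at px (320,200) and (295,280). On to the third.

Emit:
servo_tool(
  hand=[45, 45, 45, 45, 45, 45, 45, 45, 45, 45],
  slide=[
    [38, 22, -4],
    [38, 22, -5],
    [37, 22, -4],
    [37, 23, -5],
    [37, 23, -4],
    [37, 23, -5],
    [37, 24, -4],
    [36.5, 24.5, -5],
    [0, 0, 0],
    [0, 0, 0],
  ],
  turn=[
    [0, 0, -0.5],
    [0, 0, -0.5],
    [0, 0, -0.5],
    [0, 0, -0.5],
    [0, 0, -0.5],
    [0, 0, -0.5],
    [0, 0, -1],
    [0.5, 0.5, -0.5],
    [0, 0, 0],
    [0, 0, 0],
  ],
)

```text
time_s: 23.1
position: [609.0, 25.6, 145.1]
orientation: [-2.057, -2.361, 0.007]
contact_force: [-0.2, -0.8, 0.4]
opening: 45.3
```

```bash
python3 -c "
from nxt import *
red((612,24),-12,74)"
```

```text
fit (612.8, 24.2, 70, 45, -82.6, 3380)
top [('G', np.int64(615), np.int64(-101), np.int64(41)), ('G', np.int64(524), np.int64(20), np.int64(41)), ('G', np.int64(514), np.int64(-94), np.int64(41)), ('G', np.int64(437), np.int64(31), np.int64(39))]
{"hand":[45,45,45,45,45,0,0,0,0,0],"slide":[[0,3,42],[-1,2,43],[0,0,15],[0,0,14],[0,0,15],[0,0,0],[0,0,0],[0,0,0],[0,0,0],[0,0,-28]],"turn":[[-0.5,0,0],[0,-0.5,0.5],[0,0,0],[0,0,0],[0,0,0],[0,0,0],[0,0,0],[0,0,0],[0,0,0],[0,0,0]]}
{"hand":[0,0,0,0,0,0,0,0,0,0],"slide":[[0,0,-28],[0,-0.5,-28],[-29,-36,-2],[-29,-35,-1],[-30,-35,-2],[-30,-34,-1],[-31,-34,-2],[-31.5,-34.5,-1],[-13,0,25],[-13,0,25]],"turn":[[0,0,0],[0,0,0],[0,0,0.5],[0,0,0.5],[0,0,1],[0,0,0.5],[0,0,1],[0,0,0.5],[0,0,0],[0,0,0]]}
{"hand":[0,0,0,0,0,0,35,35,45,45],"slide":[[-13.5,0,25],[0,0,0],[0,0,0],[0,0,7],[0,0,7],[0,0,0],[0,0,0],[0,0,0],[0,0,-30],[0,0,-29]],"turn":[[0,0,0],[0,0,0],[0,0,0],[0,0,0],[0,0,0],[0,0,0],[0,0,0],[0,0,0],[0,0,0],[0,0,0]]}
{"hand":[45],"slide":[[-0.5,0,-30]],"turn":[[0,0,0]]}
31 [ 425.  -215.7  110.1]
```

Emit:
servo_tool(
  hand=[45, 45, 45, 45, 45, 0, 0, 0, 0, 0],
  slide=[
    [0, 3, 42],
    [-1, 2, 43],
    [0, 0, 15],
    [0, 0, 14],
    [0, 0, 15],
    [0, 0, 0],
    [0, 0, 0],
    [0, 0, 0],
    [0, 0, 0],
    [0, 0, -28],
  ],
  turn=[
    [-0.5, 0, 0],
    [0, -0.5, 0.5],
    [0, 0, 0],
    [0, 0, 0],
    [0, 0, 0],
    [0, 0, 0],
    [0, 0, 0],
    [0, 0, 0],
    [0, 0, 0],
    [0, 0, 0],
  ],
)

```text
time_s: 24.45
position: [610.8, 26.9, 41.9]
orientation: [-2.071, -2.358, 0.011]
contact_force: [-0.9, -0.1, -2.8]
opening: 10.9
```

Emit:
servo_tool(
  hand=[0, 0, 0, 0, 0, 0, 0, 0],
  slide=[
    [0, 0, -28],
    [0, -0.5, -28],
    [-29, -36, -2],
    [-29, -35, -1],
    [-30, -35, -2],
    [-30, -34, -1],
    [-31, -34, -2],
    [-31.5, -34.5, -1],
  ],
  turn=[
    [0, 0, 0],
    [0, 0, 0],
    [0, 0, 0.5],
    [0, 0, 0.5],
    [0, 0, 1],
    [0, 0, 0.5],
    [0, 0, 1],
    [0, 0, 0.5],
  ],
)

```text
time_s: 25.45
position: [422.6, -174.9, 109.6]
orientation: [2.154, 2.285, -0.003]
contact_force: [-0.2, -1.1, -3.6]
opening: 10.9
```

Emit:
servo_tool(
  hand=[0, 0, 0],
  slide=[
    [0, 0, 0],
    [0, 0, 0],
    [0, 0, 0],
  ],
  turn=[
    [0, 0, 0],
    [0, 0, 0],
    [0, 0, 0],
  ],
)

```text
time_s: 25.82
position: [425.0, -173.1, 109.7]
orientation: [2.151, 2.287, -0.004]
contact_force: [0.0, -0.8, -2.5]
opening: 11.2
```

```bash
python3 - <<'E'
from nxt import *
D=Rz(93); t=(-12,74)
s=env.sense(); print(s['position'],s['opening'],s['contact_force'],tray(-12,114,110))
plan([(tray(*t,35),D,0,3),(None,None,0,2),(tray(*t,21),D,0,2),(None,None,0,1),(None,None,35,2),(tray(*t,110),D,45,3)])
E
```

```text
[ 425.04770656 -173.06923773  109.73810493] 11.177687859008959 [ 0.04267082 -0.75073165 -2.46228857] [ 422.85014657 -175.78426451  110.        ]
{"hand":[0,0,0,0,0,0,0,0,35,35],"slide":[[-14,-1,25],[-14,-1,25],[-14.5,-0.5,25],[0,0,0],[0,0,0],[0,0,7],[0,0,7],[0,0,0],[0,0,0],[0,0,0]],"turn":[[0,0,0],[0,0,0.5],[0,0,0],[0,0,0],[0,0,0],[0,0,0],[0,0,0],[0,0,0],[0,0,0],[0,0,0]]}
{"hand":[45,45,45],"slide":[[0,0,-30],[0,0,-30],[0,0,-29]],"turn":[[0,0,0],[0,0,0],[0,0,0]]}
13 [ 425.  -215.6  109.9]
```

Emit:
servo_tool(
  hand=[0, 0, 0, 0, 0, 0, 0, 0, 35, 35],
  slide=[
    [-14, -1, 25],
    [-14, -1, 25],
    [-14.5, -0.5, 25],
    [0, 0, 0],
    [0, 0, 0],
    [0, 0, 7],
    [0, 0, 7],
    [0, 0, 0],
    [0, 0, 0],
    [0, 0, 0],
  ],
  turn=[
    [0, 0, 0],
    [0, 0, 0.5],
    [0, 0, 0],
    [0, 0, 0],
    [0, 0, 0],
    [0, 0, 0],
    [0, 0, 0],
    [0, 0, 0],
    [0, 0, 0],
    [0, 0, 0],
  ],
)

```text
time_s: 27.08
position: [424.4, -217.2, 21.2]
orientation: [2.163, 2.274, -0.003]
contact_force: [1.0, -0.1, 0.4]
opening: 35.0
```

Emit:
servo_tool(
  hand=[45, 45, 45],
  slide=[
    [0, 0, -30],
    [0, 0, -30],
    [0, 0, -29],
  ],
  turn=[
    [0, 0, 0],
    [0, 0, 0],
    [0, 0, 0],
  ],
)

```text
time_s: 27.45
position: [424.0, -217.0, 110.9]
orientation: [2.164, 2.274, -0.004]
contact_force: [1.0, 0.4, 0.0]
opening: 45.2
```

```bash
python3 - <<'E'
from nxt import *
c=cam('wrist'); cv2.imwrite('pics/w5.png',c['img']); P=cloud(c)
for t in((-12,-74),(12,0),(-12,74)): print(rect(P,tray(*t,0)[:2],42,9,60),tray(*t,0)[:2])
a=plan([((612,-100,150),Rz(90),45),(None,None,45,3)])
E
```

```text
(430.2, -347.6, 51, 45, -87.8, 1494) [ 432.68930634 -363.52661705]
(452.9, -288.3, 83, 44, -87.1, 2856) [ 452.78355442 -288.37196853]
(423.6, -220.5, 74, 45, -86.7, 4386) [ 424.94358482 -215.7294459 ]
{"hand":[45,45,45,45,45,45,45,45],"slide":[[22,38,-7],[22,38,-7],[22,38,-7],[23,38,-7],[23.5,37.5,-7.5],[0,0,0],[0,0,0],[0,0,0]],"turn":[[0,0,0.5],[0,0,0.5],[0,0,0.5],[0,0,0.5],[0.5,0,1],[0,0,0],[0,0,0],[0,0,0]]}
8 [612.  -99.8 150.1]
```

Emit:
servo_tool(
  hand=[45, 45, 45, 45, 45, 45, 45, 45],
  slide=[
    [22, 38, -7],
    [22, 38, -7],
    [22, 38, -7],
    [23, 38, -7],
    [23.5, 37.5, -7.5],
    [0, 0, 0],
    [0, 0, 0],
    [0, 0, 0],
  ],
  turn=[
    [0, 0, 0.5],
    [0, 0, 0.5],
    [0, 0, 0.5],
    [0, 0, 0.5],
    [0.5, 0, 1],
    [0, 0, 0],
    [0, 0, 0],
    [0, 0, 0],
  ],
)

```text
time_s: 28.5
position: [608.1, -99.5, 144.6]
orientation: [-2.223, -2.213, 0.015]
contact_force: [1.2, -0.7, -0.7]
opening: 45.1
```

```bash
python3 -c "
from nxt import *
green((612,-100),56,36)"
```

```text
fit (613.7, -101.2, 69, 46, -89.7, 3393)
top []
{"hand":[45,45,45,45,45,0,0,0,0,0],"slide":[[-1,3,42],[-1,2.5,43],[0,0,15],[0,0,14],[0.5,0.5,15],[0,0,0],[0,0,0],[0,0,0],[0,0,0],[0,0,-45]],"turn":[[-0.5,0,-0.5],[0,0,0],[0,0,0],[0,0,0],[0,0,0],[0,0,0],[0,0,0],[0,0,0],[0,0,0],[0,0,0]]}
{"hand":[0,0,0,0,0,0,0,0,0,0],"slide":[[0,0,-45],[-0.5,-0.5,-44],[25,-12,-9],[27,-8,-9],[27,-3,-9],[28,1,-9],[27,5,-9],[26,9,-9],[25,13,-8],[22.5,16,-8.5]],"turn":[[0,0,0],[0,0,0],[0,0,-8.5],[0,0,-9],[0,0,-8.5],[0,0,-9],[0,0,-8.5],[0,0,-9],[0,0,-8.5],[0,0,-9]]}
{"hand":[0,0,0,0,0,0,0,0,0,0],"slide":[[-6,44,6],[-10,43,10],[-13,40,14],[-15.5,38,17.5],[0,0,25],[0,0,25],[0,0,25],[0,0,0],[0,0,0],[0,0,0]],"turn":[[-5.5,1,-4.5],[-5.5,1,-4.5],[-5.5,0.5,-4.5],[-5.5,1,-4.5],[0,0,0],[0,0,0],[0,0,0],[0,0,0],[0,0,0],[0,0,0]]}
30 [602.4 285.6 125.5]
```

Emit:
servo_tool(
  hand=[45, 45, 45, 45, 45, 0, 0, 0, 0, 0],
  slide=[
    [-1, 3, 42],
    [-1, 2.5, 43],
    [0, 0, 15],
    [0, 0, 14],
    [0.5, 0.5, 15],
    [0, 0, 0],
    [0, 0, 0],
    [0, 0, 0],
    [0, 0, 0],
    [0, 0, -45],
  ],
  turn=[
    [-0.5, 0, -0.5],
    [0, 0, 0],
    [0, 0, 0],
    [0, 0, 0],
    [0, 0, 0],
    [0, 0, 0],
    [0, 0, 0],
    [0, 0, 0],
    [0, 0, 0],
    [0, 0, 0],
  ],
)

```text
time_s: 29.85
position: [610.9, -97.9, 57.1]
orientation: [-2.209, -2.225, 0.014]
contact_force: [0.5, 0.6, -3.0]
opening: 11.1
```

Emit:
servo_tool(
  hand=[0, 0, 0, 0, 0, 0, 0, 0, 0, 0],
  slide=[
    [0, 0, -45],
    [-0.5, -0.5, -44],
    [25, -12, -9],
    [27, -8, -9],
    [27, -3, -9],
    [28, 1, -9],
    [27, 5, -9],
    [26, 9, -9],
    [25, 13, -8],
    [22.5, 16, -8.5],
  ],
  turn=[
    [0, 0, 0],
    [0, 0, 0],
    [0, 0, -8.5],
    [0, 0, -9],
    [0, 0, -8.5],
    [0, 0, -9],
    [0, 0, -8.5],
    [0, 0, -9],
    [0, 0, -8.5],
    [0, 0, -9],
  ],
)

```text
time_s: 31.1
position: [519.0, 101.5, 219.1]
orientation: [-0.528, -3.095, 0.006]
contact_force: [0.3, 0.6, -3.9]
opening: 11.5
```

Emit:
servo_tool(
  hand=[0, 0, 0, 0, 0, 0, 0, 0, 0, 0],
  slide=[
    [-6, 44, 6],
    [-10, 43, 10],
    [-13, 40, 14],
    [-15.5, 38, 17.5],
    [0, 0, 25],
    [0, 0, 25],
    [0, 0, 25],
    [0, 0, 0],
    [0, 0, 0],
    [0, 0, 0],
  ],
  turn=[
    [-5.5, 1, -4.5],
    [-5.5, 1, -4.5],
    [-5.5, 0.5, -4.5],
    [-5.5, 1, -4.5],
    [0, 0, 0],
    [0, 0, 0],
    [0, 0, 0],
    [0, 0, 0],
    [0, 0, 0],
    [0, 0, 0],
  ],
)

```text
time_s: 32.35
position: [604.1, 286.3, 127.1]
orientation: [0.039, 3.076, 0.599]
contact_force: [-0.2, 0.9, -3.4]
opening: 10.8
```

```bash
cat >> nxt.py <<'E'
def lay(bx,by,nx,yaw,z=17):
    s=env.sense(); d=s['position']-B0; M=RB.T@R.from_rotvec(s['orientation']).as_matrix()
    print('at',[round(float(d@a),1) for a in(X,Y,N)],'rot',R.from_matrix(M).as_rotvec(degrees=True).round(1),s['opening'].round(1),s['contact_force'])
    plan([(bp(bx,by,z),RB,0,3),(None,None,0,2),(None,None,40,3),(bp(bx,by,110),RB,45,3)]+([((nx[0]*.5+260,nx[1]*.5+60,200),Rz((yaw+180)/2),45),((*nx,150),Rz(yaw),45),(None,None,45,3)] if nx else []))
def onboard(bx,by):
    c=cam('wrist'); P=cloud(c).reshape(-1,3); P=P[~np.isnan(P[:,0])]; d=P-B0; W=np.c_[d@X,d@Y,d@N]
    m=(abs(W[:,2]-8)<2.5)&(abs(W[:,1]-by)<26)&(abs(W[:,0]-bx)<42); print('board',(bx,by),m.sum(),cv2.minAreaRect(W[m][:,:2].astype(np.float32)),np.median(W[m][:,2]))
E
python3 -c "
from nxt import *
lay(56,36,(515,-94),90)"
```

```text
Traceback (most recent call last):
  File "nxt.py", line 18, in lay
    print('at',[round(float(d@a),1) for a in(X,Y,N)],'rot',R.from_matrix(M).as_rotvec(degrees=True).round(1),s['opening'].round(1),s['contact_force'])
                                                                                                             ^^^^^^^^^^^^^^^^^^
AttributeError: 'float' object has no attribute 'round'
```

```bash
sed -i "s/s\['opening'\].round(1)/s['opening']/" nxt.py
python3 -c "
from nxt import *
lay(56,36,(515,-94),90)"
```

```text
at [57.5, 37.5, 36.0] rot [-0.1 -0.1 -0.2] 10.817011911336657 [-0.21979487  0.92904574 -3.44915129]
{"hand":[0,0,0,0,0,40,40,40,45,45],"slide":[[1,-1,6],[0,0,7],[0.5,-0.5,6],[0,0,0],[0,0,0],[0,0,0],[0,0,0],[0,0,0],[0,0,-31],[0,0,-31]],"turn":[[0,0,0],[0,0,0],[0,0,0],[0,0,0],[0,0,0],[0,0,0],[0,0,0],[0,0,0],[0,0,0],[0,0,0]]}
{"hand":[45,45,45,45,45,45,45,45,45,45],"slide":[[0,0,-31],[13,-38,-16],[8,-40,-14],[2,-41,-12],[-3,-42,-9],[-8,-42,-7],[-13.5,-40.5,-3.5],[-15,-15,10],[-17,-13,10],[-19,-10,10]],"turn":[[0,0,0],[3.5,-1.5,7],[3.5,-1.5,7],[3.5,-1.5,7],[3.5,-1,7.5],[3.5,-1.5,7],[3.5,-1,7.5],[0,0,9],[0,0,9],[0,0,9]]}
{"hand":[45,45,45,45,45],"slide":[[-20,-7,10],[-21.5,-4.5,9.5],[0,0,0],[0,0,0],[0,0,0]],"turn":[[0,0,9],[0,-0.5,9],[0,0,0],[0,0,0],[0,0,0]]}
25 [514.8 -93.9 149.8]
```

Emit:
servo_tool(
  hand=[0, 0, 0, 0, 0, 40, 40, 40, 45, 45],
  slide=[
    [1, -1, 6],
    [0, 0, 7],
    [0.5, -0.5, 6],
    [0, 0, 0],
    [0, 0, 0],
    [0, 0, 0],
    [0, 0, 0],
    [0, 0, 0],
    [0, 0, -31],
    [0, 0, -31],
  ],
  turn=[
    [0, 0, 0],
    [0, 0, 0],
    [0, 0, 0],
    [0, 0, 0],
    [0, 0, 0],
    [0, 0, 0],
    [0, 0, 0],
    [0, 0, 0],
    [0, 0, 0],
    [0, 0, 0],
  ],
)

```text
time_s: 33.6
position: [600.0, 269.6, 164.6]
orientation: [0.037, 3.08, 0.598]
contact_force: [-0.1, -0.2, -0.5]
opening: 45.1
```

```bash
python3 -c "
from nxt import *
onboard(56,34.5)
c=cam('wrist'); cv2.imwrite('pics/w6.png',c['img'])"
```

```text
board (56, 34.5) 4021 ((53.668548583984375, 34.3286018371582), (45.811622619628906, 78.93401336669922), 89.75259399414062) 8.335007176159808
```

Emit:
servo_tool(
  hand=[45, 45, 45, 45, 45, 45, 45, 45, 45, 45],
  slide=[
    [0, 0, -31],
    [13, -38, -16],
    [8, -40, -14],
    [2, -41, -12],
    [-3, -42, -9],
    [-8, -42, -7],
    [-13.5, -40.5, -3.5],
    [-15, -15, 10],
    [-17, -13, 10],
    [-19, -10, 10],
  ],
  turn=[
    [0, 0, 0],
    [3.5, -1.5, 7],
    [3.5, -1.5, 7],
    [3.5, -1.5, 7],
    [3.5, -1, 7.5],
    [3.5, -1.5, 7],
    [3.5, -1, 7.5],
    [0, 0, 9],
    [0, 0, 9],
    [0, 0, 9],
  ],
)

```text
time_s: 34.95
position: [515.1, -50.1, 167.4]
orientation: [-1.848, -2.533, -0.003]
contact_force: [-0.3, 1.1, 0.6]
opening: 44.9
```

Emit:
servo_tool(
  hand=[45, 45, 45, 45, 45],
  slide=[
    [-20, -7, 10],
    [-21.5, -4.5, 9.5],
    [0, 0, 0],
    [0, 0, 0],
    [0, 0, 0],
  ],
  turn=[
    [0, 0, 9],
    [0, -0.5, 9],
    [0, 0, 0],
    [0, 0, 0],
    [0, 0, 0],
  ],
)

```text
time_s: 35.58
position: [514.5, -92.0, 148.9]
orientation: [2.217, 2.224, -0.006]
contact_force: [0.9, 0.6, -0.1]
opening: 44.8
```

```bash
python3 -c "
from nxt import *
green((515,-94),-56,36)"
```

```text
fit (511.1, -94.1, 70, 46, -89.8, 3263)
top [('G', np.int64(606), np.int64(281), np.int64(134)), ('G', np.int64(606), np.int64(308), np.int64(106)), ('G', np.int64(524), np.int64(29), np.int64(40)), ('G', np.int64(438), np.int64(31), np.int64(39))]
{"hand":[45,45,45,45,45,0,0,0,0,0],"slide":[[-1,-2,45],[-0.5,-1,44],[0,0,15],[0,0,15],[0,0,14],[0,0,0],[0,0,0],[0,0,0],[0,0,0],[0,0,-45]],"turn":[[0,0,0],[0,0,0],[0,0,0],[0,0,0],[0,0,0],[0,0,0],[0,0,0],[0,0,0],[0,0,0],[0,0,0]]}
{"hand":[0,0,0,0,0,0,0,0,0,0],"slide":[[0,0,-44],[-0.5,-0.5,-45],[24,1,-9],[24,5,-9],[23,8,-9],[21,12,-9],[19,15,-9],[17,18,-9],[14,20,-8],[10.5,21.5,-8.5]],"turn":[[0,0,0],[0,0,0],[0,0,-8.5],[0,0,-9],[0,0,-8.5],[0,0,-9],[0,0,-8.5],[0,0,-9],[0,0,-8.5],[0,0,-9]]}
{"hand":[0,0,0,0,0,0,0,0,0,0],"slide":[[21,35,6],[18,36,10],[15,36,13],[11.5,35.5,17.5],[0,0,25],[0,0,25],[-0.5,0,25],[0,0,0],[0,0,0],[0,0,0]],"turn":[[-5.5,1,-4.5],[-5.5,1,-4.5],[-5.5,0.5,-4.5],[-5.5,1,-4.5],[0,0,0],[0,0,0],[0,0,0],[0,0,0],[0,0,0],[0,0,0]]}
30 [490.8 288.4 125.6]
```

View pics/w6.png

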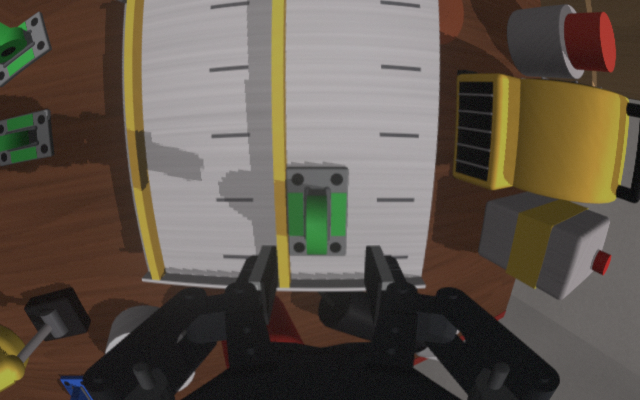

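The first green sits squarely against the upper cleat (px 287-348, 168-255). Next green.

Emit:
servo_tool(
  hand=[45, 45, 45, 45, 45, 0, 0, 0, 0, 0],
  slide=[
    [-1, -2, 45],
    [-0.5, -1, 44],
    [0, 0, 15],
    [0, 0, 15],
    [0, 0, 14],
    [0, 0, 0],
    [0, 0, 0],
    [0, 0, 0],
    [0, 0, 0],
    [0, 0, -45],
  ],
  turn=[
    [0, 0, 0],
    [0, 0, 0],
    [0, 0, 0],
    [0, 0, 0],
    [0, 0, 0],
    [0, 0, 0],
    [0, 0, 0],
    [0, 0, 0],
    [0, 0, 0],
    [0, 0, 0],
  ],
)

```text
time_s: 36.92
position: [506.7, -94.2, 58.2]
orientation: [-2.217, -2.218, 0.017]
contact_force: [0.5, -0.2, -4.1]
opening: 10.9
```

Emit:
servo_tool(
  hand=[0, 0, 0, 0, 0, 0, 0, 0, 0, 0],
  slide=[
    [0, 0, -44],
    [-0.5, -0.5, -45],
    [24, 1, -9],
    [24, 5, -9],
    [23, 8, -9],
    [21, 12, -9],
    [19, 15, -9],
    [17, 18, -9],
    [14, 20, -8],
    [10.5, 21.5, -8.5],
  ],
  turn=[
    [0, 0, 0],
    [0, 0, 0],
    [0, 0, -8.5],
    [0, 0, -9],
    [0, 0, -8.5],
    [0, 0, -9],
    [0, 0, -8.5],
    [0, 0, -9],
    [0, 0, -8.5],
    [0, 0, -9],
  ],
)

```text
time_s: 38.17
position: [518.8, 99.4, 218.5]
orientation: [-0.537, -3.091, 0.009]
contact_force: [0.7, -0.1, -3.9]
opening: 11.2
```

Emit:
servo_tool(
  hand=[0, 0, 0, 0, 0, 0, 0, 0, 0, 0],
  slide=[
    [21, 35, 6],
    [18, 36, 10],
    [15, 36, 13],
    [11.5, 35.5, 17.5],
    [0, 0, 25],
    [0, 0, 25],
    [-0.5, 0, 25],
    [0, 0, 0],
    [0, 0, 0],
    [0, 0, 0],
  ],
  turn=[
    [-5.5, 1, -4.5],
    [-5.5, 1, -4.5],
    [-5.5, 0.5, -4.5],
    [-5.5, 1, -4.5],
    [0, 0, 0],
    [0, 0, 0],
    [0, 0, 0],
    [0, 0, 0],
    [0, 0, 0],
    [0, 0, 0],
  ],
)

```text
time_s: 39.42
position: [491.7, 287.0, 125.8]
orientation: [0.049, 3.078, 0.598]
contact_force: [-0.7, -0.0, -3.2]
opening: 11.1
```

```bash
python3 -c "
from nxt import *
lay(-56,36,(522,30),90)"
```

```text
at [-54.9, 34.7, 35.7] rot [ 0.  -0.1  0.2] 11.148716132192 [-0.71477279 -0.04898921 -3.23472606]
{"hand":[0,0,0,0,0,40,40,40,45,45],"slide":[[0,0,6],[1,1,6],[0,0.5,6.5],[0,0,0],[0,0,0],[0,0,0],[0,0,0],[0,0,0],[0,0,-31],[0,0,-31]],"turn":[[0,0,0],[0,0,0],[0,0,0],[0,0,0],[0,0,0],[0,0,0],[0,0,0],[0,0,0],[0,0,0],[0,0,0]]}
{"hand":[45,45,45,45,45,45,45,45,45,45],"slide":[[0,0,-31],[-6,-28,-12],[-10,-28,-10],[-14,-27,-8],[-17,-26,-7],[-20,-24,-4],[-23,-21,-3],[-5,-5,8],[-6,-4,8],[-7,-4,9]],"turn":[[0,0,0],[3.5,-1.5,7],[3.5,-1.5,7],[3.5,-1.5,7],[3.5,-1.5,7],[3.5,-1,7.5],[3.5,-1.5,7],[0,0,7.5],[0,0,7.5],[0,0,7.5]]}
{"hand":[45,45,45,45,45,45],"slide":[[-7,-3,8],[-7,-2,9],[-7.5,-0.5,8],[0,0,0],[0,0,0],[0,0,0]],"turn":[[0,0,7.5],[0,0,7.5],[0,0,7.5],[0,0,0],[0,0,0],[0,0,0]]}
26 [522.1  30.  150.1]
```

Emit:
servo_tool(
  hand=[0, 0, 0, 0, 0, 40, 40, 40, 45, 45],
  slide=[
    [0, 0, 6],
    [1, 1, 6],
    [0, 0.5, 6.5],
    [0, 0, 0],
    [0, 0, 0],
    [0, 0, 0],
    [0, 0, 0],
    [0, 0, 0],
    [0, 0, -31],
    [0, 0, -31],
  ],
  turn=[
    [0, 0, 0],
    [0, 0, 0],
    [0, 0, 0],
    [0, 0, 0],
    [0, 0, 0],
    [0, 0, 0],
    [0, 0, 0],
    [0, 0, 0],
    [0, 0, 0],
    [0, 0, 0],
  ],
)

```text
time_s: 40.67
position: [489.3, 272.4, 166.1]
orientation: [0.048, 3.081, 0.597]
contact_force: [0.2, 0.0, 0.9]
opening: 44.9
```

```bash
python3 -c "
from nxt import *
onboard(-56,34.5);onboard(56,34.5)"
```

```text
board (-56, 34.5) 4100 ((-56.41030502319336, 33.97124481201172), (82.89228057861328, 45.699241638183594), 0.4325731098651886) 8.315885453457653
board (56, 34.5) 1916 ((52.28136444091797, 34.32665252685547), (45.348941802978516, 59.682647705078125), 89.45548248291016) 8.33944006711847
```

Emit:
servo_tool(
  hand=[45, 45, 45, 45, 45, 45, 45, 45, 45, 45],
  slide=[
    [0, 0, -31],
    [-6, -28, -12],
    [-10, -28, -10],
    [-14, -27, -8],
    [-17, -26, -7],
    [-20, -24, -4],
    [-23, -21, -3],
    [-5, -5, 8],
    [-6, -4, 8],
    [-7, -4, 9],
  ],
  turn=[
    [0, 0, 0],
    [3.5, -1.5, 7],
    [3.5, -1.5, 7],
    [3.5, -1.5, 7],
    [3.5, -1.5, 7],
    [3.5, -1, 7.5],
    [3.5, -1.5, 7],
    [0, 0, 7.5],
    [0, 0, 7.5],
    [0, 0, 7.5],
  ],
)

```text
time_s: 42.02
position: [521.1, 53.3, 173.4]
orientation: [1.747, 2.608, -0.0]
contact_force: [0.1, -0.5, -0.2]
opening: 45.3
```

Emit:
servo_tool(
  hand=[45, 45, 45, 45, 45, 45],
  slide=[
    [-7, -3, 8],
    [-7, -2, 9],
    [-7.5, -0.5, 8],
    [0, 0, 0],
    [0, 0, 0],
    [0, 0, 0],
  ],
  turn=[
    [0, 0, 7.5],
    [0, 0, 7.5],
    [0, 0, 7.5],
    [0, 0, 0],
    [0, 0, 0],
    [0, 0, 0],
  ],
)

```text
time_s: 42.78
position: [522.1, 31.0, 149.6]
orientation: [2.216, 2.223, 0.003]
contact_force: [-0.2, -1.0, 0.2]
opening: 45.1
```

```bash
python3 -c "
from nxt import *
green((522,30),56,-81)"
```

```text
fit (521.8, 29.0, 70, 45, 88.9, 3239)
top [('G', np.int64(605), np.int64(281), np.int64(134)), ('G', np.int64(606), np.int64(308), np.int64(107)), ('G', np.int64(494), np.int64(311), np.int64(107)), ('G', np.int64(491), np.int64(284), np.int64(134))]
{"hand":[45,45,45,45,45,0,0,0,0,0],"slide":[[-1,0,45],[-0.5,-0.5,44.5],[0,0,15],[0,0,15],[0,-0.5,14],[0,0,0],[0,0,0],[0,0,0],[0,0,0],[0,0,-45]],"turn":[[0,0,0.5],[0,0,0.5],[0,0,0],[0,0,0],[0,0,0],[0,0,0],[0,0,0],[0,0,0],[0,0,0],[0,0,0]]}
{"hand":[0,0,0,0,0,0,0,0,0,0],"slide":[[0,0,-44],[-0.5,0.5,-45],[9,0,-9],[9,1,-9],[9,2,-9],[8,4,-9],[7,5,-8],[7,6,-9],[5,7,-8],[4.5,7.5,-9]],"turn":[[0,0,0],[0,0,0],[0,0,-9],[0,0,-9],[0,0,-9],[0,0,-9],[0,0,-8.5],[0,0,-9],[0,0,-8.5],[0,0,-9]]}
{"hand":[0,0,0,0,0,0,0,0,0,0],"slide":[[-14,18,17],[-16,15,19],[-17,12,20],[-19,9,20],[0,0,25],[0,0,25],[-0.5,0,25],[0,0,0],[0,0,0],[0,0,0]],"turn":[[-5.5,1,-4.5],[-5.5,1,-4.5],[-5.5,1,-4.5],[-5.5,1,-4.5],[0,0,0],[0,0,0],[0,0,0],[0,0,0],[0,0,0],[0,0,0]]}
30 [599.6 177.2  81.7]
```

Emit:
servo_tool(
  hand=[45, 45, 45, 45, 45, 0, 0, 0, 0, 0],
  slide=[
    [-1, 0, 45],
    [-0.5, -0.5, 44.5],
    [0, 0, 15],
    [0, 0, 15],
    [0, -0.5, 14],
    [0, 0, 0],
    [0, 0, 0],
    [0, 0, 0],
    [0, 0, 0],
    [0, 0, -45],
  ],
  turn=[
    [0, 0, 0.5],
    [0, 0, 0.5],
    [0, 0, 0],
    [0, 0, 0],
    [0, 0, 0],
    [0, 0, 0],
    [0, 0, 0],
    [0, 0, 0],
    [0, 0, 0],
    [0, 0, 0],
  ],
)

```text
time_s: 44.12
position: [516.9, 28.8, 58.3]
orientation: [-2.237, -2.203, 0.011]
contact_force: [0.7, 0.1, -3.7]
opening: 11.0
```

Emit:
servo_tool(
  hand=[0, 0, 0, 0, 0, 0, 0, 0, 0, 0],
  slide=[
    [0, 0, -44],
    [-0.5, 0.5, -45],
    [9, 0, -9],
    [9, 1, -9],
    [9, 2, -9],
    [8, 4, -9],
    [7, 5, -8],
    [7, 6, -9],
    [5, 7, -8],
    [4.5, 7.5, -9],
  ],
  turn=[
    [0, 0, 0],
    [0, 0, 0],
    [0, 0, -9],
    [0, 0, -9],
    [0, 0, -9],
    [0, 0, -9],
    [0, 0, -8.5],
    [0, 0, -9],
    [0, 0, -8.5],
    [0, 0, -9],
  ],
)

```text
time_s: 45.38
position: [518.4, 99.5, 218.7]
orientation: [0.537, 3.095, -0.004]
contact_force: [0.8, 0.1, -3.2]
opening: 11.0
```

Emit:
servo_tool(
  hand=[0, 0, 0, 0, 0, 0, 0, 0, 0, 0],
  slide=[
    [-14, 18, 17],
    [-16, 15, 19],
    [-17, 12, 20],
    [-19, 9, 20],
    [0, 0, 25],
    [0, 0, 25],
    [-0.5, 0, 25],
    [0, 0, 0],
    [0, 0, 0],
    [0, 0, 0],
  ],
  turn=[
    [-5.5, 1, -4.5],
    [-5.5, 1, -4.5],
    [-5.5, 1, -4.5],
    [-5.5, 1, -4.5],
    [0, 0, 0],
    [0, 0, 0],
    [0, 0, 0],
    [0, 0, 0],
    [0, 0, 0],
    [0, 0, 0],
  ],
)

```text
time_s: 46.62
position: [600.8, 176.0, 82.7]
orientation: [0.046, 3.079, 0.604]
contact_force: [0.7, -0.0, -4.0]
opening: 11.0
```

```bash
python3 -c "
from nxt import *
lay(56,-81,(432,29),109)"
```

```text
at [57.3, -81.4, 36.3] rot [-0.2  0.1  0.1] 10.950137666144423 [ 0.67692562 -0.02446599 -3.97356583]
{"hand":[0,0,0,0,0,40,40,40,45,45],"slide":[[0,0,6],[1,0,7],[0.5,0.5,6.5],[0,0,0],[0,0,0],[0,0,0],[0,0,0],[0,0,0],[0,0,-31],[0,0,-31]],"turn":[[0,0,0],[0,0,0],[0,0,0],[0,0,0],[0,0,0],[0,0,0],[0,0,0],[0,0,0],[0,0,0],[0,0,0]]}
{"hand":[45,45,45,45,45,45,45,45,45,45],"slide":[[0,0,-31],[24,-11,-15],[22,-14,-15],[20,-18,-14],[18,-21,-12],[14.5,-24.5,-11.5],[2,-16,13],[0,-16,12],[-3,-15,13],[-4.5,-15.5,12]],"turn":[[0,0,0],[4.5,-1.5,6.5],[4.5,-1.5,6.5],[4,-1,7],[4.5,-1.5,6.5],[4,-1,7],[0,0,9],[0,0,9],[0,0,8.5],[0,0,9]]}
{"hand":[45,45,45],"slide":[[0,0,0],[0,0,0],[0,0,0]],"turn":[[0,0,0],[0,0,0],[0,0,0]]}
23 [431.8  29.  150. ]
```

Emit:
servo_tool(
  hand=[0, 0, 0, 0, 0, 40, 40, 40, 45, 45],
  slide=[
    [0, 0, 6],
    [1, 0, 7],
    [0.5, 0.5, 6.5],
    [0, 0, 0],
    [0, 0, 0],
    [0, 0, 0],
    [0, 0, 0],
    [0, 0, 0],
    [0, 0, -31],
    [0, 0, -31],
  ],
  turn=[
    [0, 0, 0],
    [0, 0, 0],
    [0, 0, 0],
    [0, 0, 0],
    [0, 0, 0],
    [0, 0, 0],
    [0, 0, 0],
    [0, 0, 0],
    [0, 0, 0],
    [0, 0, 0],
  ],
)

```text
time_s: 47.88
position: [597.1, 161.4, 120.8]
orientation: [-0.044, -3.082, -0.604]
contact_force: [1.1, -0.7, -0.3]
opening: 44.8
```

```bash
python3 -c "
from nxt import *
onboard(56,-82.5)"
```

```text
board (56, -82.5) 4116 ((54.32107162475586, -82.67522430419922), (45.58708572387695, 79.86699676513672), 89.82831573486328) 8.320241106207655
```

Emit:
servo_tool(
  hand=[45, 45, 45, 45, 45, 45, 45, 45, 45, 45],
  slide=[
    [0, 0, -31],
    [24, -11, -15],
    [22, -14, -15],
    [20, -18, -14],
    [18, -21, -12],
    [14.5, -24.5, -11.5],
    [2, -16, 13],
    [0, -16, 12],
    [-3, -15, 13],
    [-4.5, -15.5, 12],
  ],
  turn=[
    [0, 0, 0],
    [4.5, -1.5, 6.5],
    [4.5, -1.5, 6.5],
    [4, -1, 7],
    [4.5, -1.5, 6.5],
    [4, -1, 7],
    [0, 0, 9],
    [0, 0, 9],
    [0, 0, 8.5],
    [0, 0, 9],
  ],
)

```text
time_s: 49.18
position: [430.4, 29.5, 148.6]
orientation: [-1.831, -2.548, -0.002]
contact_force: [-0.4, -0.4, -0.3]
opening: 45.1
```

Emit:
servo_tool(
  hand=[45, 45, 45],
  slide=[
    [0, 0, 0],
    [0, 0, 0],
    [0, 0, 0],
  ],
  turn=[
    [0, 0, 0],
    [0, 0, 0],
    [0, 0, 0],
  ],
)

```text
time_s: 49.55
position: [432.0, 30.2, 149.8]
orientation: [-1.823, -2.556, -0.003]
contact_force: [0.4, 0.1, 0.1]
opening: 45.0
```

```bash
python3 -c "
from nxt import *
green((432,29),-56,-81)"
```

```text
fit (432.0, 28.8, 70, 45, -70.7, 3261)
top [('G', np.int64(606), np.int64(281), np.int64(134)), ('G', np.int64(607), np.int64(308), np.int64(106)), ('G', np.int64(599), np.int64(173), np.int64(89)), ('G', np.int64(601), np.int64(200), np.int64(62)), ('G', np.int64(494), np.int64(311), np.int64(107)), ('G', np.int64(490), np.int64(284), np.int64(135))]
{"hand":[45,45,45,45,45,0,0,0,0,0],"slide":[[-1,0,45],[-0.5,0,44.5],[0,0,15],[0,0,15],[0,0,14],[0,0,0],[0,0,0],[0,0,0],[0,0,0],[0,0,-45]],"turn":[[0,0,0],[0,0,-0.5],[0,0,0],[0,0,0],[0,0,0],[0,0,0],[0,0,0],[0,0,0],[0,0,0],[0,0,0]]}
{"hand":[0,0,0,0,0,0,0,0,0,0],"slide":[[0,0,-44],[0.5,0,-45],[6,18,-12],[4,18,-12],[1,19,-11],[-2,19,-12],[-5,18,-11],[-7.5,17.5,-12],[12,9,17],[11,9,18]],"turn":[[0,0,0],[0,0,0],[0,0,-8.5],[0,0,-8.5],[0,0,-8.5],[0,0,-8.5],[0,0,-8.5],[0,0,-8],[-5.5,1,-4.5],[-5.5,1,-4.5]]}
{"hand":[0,0,0,0,0,0,0,0],"slide":[[11,8,20],[9.5,6,20],[0,0,25],[0,0,25],[0,0,25],[0,0,0],[0,0,0],[0,0,0]],"turn":[[-5.5,1,-4.5],[-5,0.5,-5],[0,0,0],[0,0,0],[0,0,0],[0,0,0],[0,0,0],[0,0,0]]}
28 [487.4 180.1  81.7]
```

Emit:
servo_tool(
  hand=[45, 45, 45, 45, 45, 0, 0, 0, 0, 0],
  slide=[
    [-1, 0, 45],
    [-0.5, 0, 44.5],
    [0, 0, 15],
    [0, 0, 15],
    [0, 0, 14],
    [0, 0, 0],
    [0, 0, 0],
    [0, 0, 0],
    [0, 0, 0],
    [0, 0, -45],
  ],
  turn=[
    [0, 0, 0],
    [0, 0, -0.5],
    [0, 0, 0],
    [0, 0, 0],
    [0, 0, 0],
    [0, 0, 0],
    [0, 0, 0],
    [0, 0, 0],
    [0, 0, 0],
    [0, 0, 0],
  ],
)

```text
time_s: 50.9
position: [427.6, 27.6, 58.8]
orientation: [-1.811, -2.557, 0.011]
contact_force: [0.5, 0.8, -1.6]
opening: 11.1
```

Emit:
servo_tool(
  hand=[0, 0, 0, 0, 0, 0, 0, 0, 0, 0],
  slide=[
    [0, 0, -44],
    [0.5, 0, -45],
    [6, 18, -12],
    [4, 18, -12],
    [1, 19, -11],
    [-2, 19, -12],
    [-5, 18, -11],
    [-7.5, 17.5, -12],
    [12, 9, 17],
    [11, 9, 18],
  ],
  turn=[
    [0, 0, 0],
    [0, 0, 0],
    [0, 0, -8.5],
    [0, 0, -8.5],
    [0, 0, -8.5],
    [0, 0, -8.5],
    [0, 0, -8.5],
    [0, 0, -8],
    [-5.5, 1, -4.5],
    [-5.5, 1, -4.5],
  ],
)

```text
time_s: 52.15
position: [502.6, 125.9, 185.2]
orientation: [-0.296, -3.108, -0.312]
contact_force: [-0.4, -0.7, -3.2]
opening: 11.4
```

Emit:
servo_tool(
  hand=[0, 0, 0, 0, 0, 0, 0, 0],
  slide=[
    [11, 8, 20],
    [9.5, 6, 20],
    [0, 0, 25],
    [0, 0, 25],
    [0, 0, 25],
    [0, 0, 0],
    [0, 0, 0],
    [0, 0, 0],
  ],
  turn=[
    [-5.5, 1, -4.5],
    [-5, 0.5, -5],
    [0, 0, 0],
    [0, 0, 0],
    [0, 0, 0],
    [0, 0, 0],
    [0, 0, 0],
    [0, 0, 0],
  ],
)

```text
time_s: 53.15
position: [487.7, 179.0, 82.2]
orientation: [0.041, 3.076, 0.595]
contact_force: [0.8, 0.4, -2.8]
opening: 11.3
```

```bash
python3 -c "
from nxt import *
lay(-56,-81,None,0)
plan([((560,100,250),Rz(180),0)],start=(bp(-56,-81,110),RB))"
```

```text
at [-55.8, -81.9, 35.8] rot [ 0.1 -0.2 -0.1] 11.34238773083517 [ 0.8023186   0.41183661 -2.79223391]
{"hand":[0,0,0,0,0,40,40,40,45,45],"slide":[[0,0,6],[0,0,6],[0.5,1,7],[0,0,0],[0,0,0],[0,0,0],[0,0,0],[0,0,0],[0,0,-31],[0,0,-31]],"turn":[[0,0,0],[0,0,0],[0,0,0],[0,0,0],[0,0,0],[0,0,0],[0,0,0],[0,0,0],[0,0,0],[0,0,0]]}
{"hand":[45],"slide":[[-0.5,-0.5,-31]],"turn":[[0,0,0]]}
11 [486.8 151.9 151.1]
{"hand":[0,0,0],"slide":[[-25,-3,-37],[-25,-8,-36],[-24.5,-13,-34.5]],"turn":[[7.5,0,-0.5],[7,0,-0.5],[7.5,0.5,-0.5]]}
3 [560.1  99.8 250. ]
```

Emit:
servo_tool(
  hand=[0, 0, 0, 0, 0, 40, 40, 40, 45, 45],
  slide=[
    [0, 0, 6],
    [0, 0, 6],
    [0.5, 1, 7],
    [0, 0, 0],
    [0, 0, 0],
    [0, 0, 0],
    [0, 0, 0],
    [0, 0, 0],
    [0, 0, -31],
    [0, 0, -31],
  ],
  turn=[
    [0, 0, 0],
    [0, 0, 0],
    [0, 0, 0],
    [0, 0, 0],
    [0, 0, 0],
    [0, 0, 0],
    [0, 0, 0],
    [0, 0, 0],
    [0, 0, 0],
    [0, 0, 0],
  ],
)

```text
time_s: 54.4
position: [485.2, 164.4, 121.5]
orientation: [0.039, 3.081, 0.594]
contact_force: [0.3, 1.4, -0.3]
opening: 45.1
```

Emit:
servo_tool(
  hand=[45, 45, 45, 45, 0, 0, 0, 0, 0, 0],
  slide=[
    [-0.5, -0.5, -31],
    [-25, -3, -37],
    [-25, -8, -36],
    [-24.5, -13, -34.5],
    [10, -10, -42],
    [10, -10, -42],
    [10, -10, -42],
    [10, -10, -42],
    [0, 0, 0],
    [0, 0, 0],
  ],
  turn=[
    [0, 0, 0],
    [7.5, 0, -0.5],
    [7, 0, -0.5],
    [7.5, 0.5, -0.5],
    [0, 0, 0],
    [0, 0, 0],
    [0, 0, 0],
    [0, 0, 0],
    [0, 0, 0],
    [0, 0, 0],
  ],
)

```text
time_s: 55.65
position: [519.4, 61.3, 416.5]
orientation: [0.001, -3.138, 0.003]
contact_force: [-0.5, 0.6, -1.1]
opening: -0.2
```

```bash
python3 - <<'E'
from nxt import *
for b in((-56,34.5),(56,34.5),(56,-82.5),(-56,-82.5)): onboard(*b)
c=cam('wrist'); cv2.imwrite('pics/w7.png',cv2.resize(c['img'],(800,500),interpolation=cv2.INTER_CUBIC)); P=cloud(c); print(c['s']['position'])
for t in((-12,-74),(12,0),(-12,74)): print(rect(P,tray(*t,0)[:2],42,9,60),tray(*t,0)[:2])
hsv=cv2.cvtColor(c['img'],cv2.COLOR_BGR2HSV); q=P.reshape(-1,3); H=hsv.reshape(-1,3)
m=(q[:,0]>650)&(q[:,0]<790)&(abs(q[:,1])<60)&(q[:,2]>60)&(H[:,1]>120)&(H[:,0]>20)&(H[:,0]<36); print('ball',m.sum(),np.median(q[m],0),q[m].min(0),q[m].max(0))
m=(q[:,0]>650)&(q[:,0]<750)&(abs(q[:,1])<60)&(abs(q[:,2]-25)<3); print('box',m.sum(),cv2.minAreaRect(q[m][:,:2].astype(np.float32)))
E
```

```text
board (-56, 34.5) 853 ((-55.93183135986328, 34.23223876953125), (70.66495513916016, 45.6624755859375), 0.06100264936685562) 8.346593351057662
board (56, 34.5) 746 ((58.71504211425781, 34.83517837524414), (70.83626556396484, 45.54872512817383), 0.06880992650985718) 8.230956383829621
board (56, -82.5) 730 ((56.49941635131836, -82.73036193847656), (82.18160247802734, 46.452667236328125), 0.8686199188232422) 8.315732048807194
board (-56, -82.5) 839 ((-56.15747833251953, -82.68099975585938), (46.39413833618164, 76.11858367919922), 89.2801513671875) 8.179517258172654
[519.05946663  61.38958933 415.42764192]
(431.4, -364.9, 81, 46, -86.8, 582) [ 432.68930634 -363.52661705]
(453.1, -288.3, 82, 46, -86.2, 672) [ 452.78355442 -288.37196853]
(424.0, -219.6, 76, 46, -86.0, 753) [ 424.94358482 -215.7294459 ]
ball 158 [713.32898895 -21.11107067 103.2311149 ] [706.21343848 -33.37223312  91.33519842] [728.16924224 -10.02431342 108.38043768]
box 387 ((713.9871826171875, 10.357833862304688), (50.41897964477539, 69.49044799804688), 5.8321380615234375)
```

View pics/w7.png

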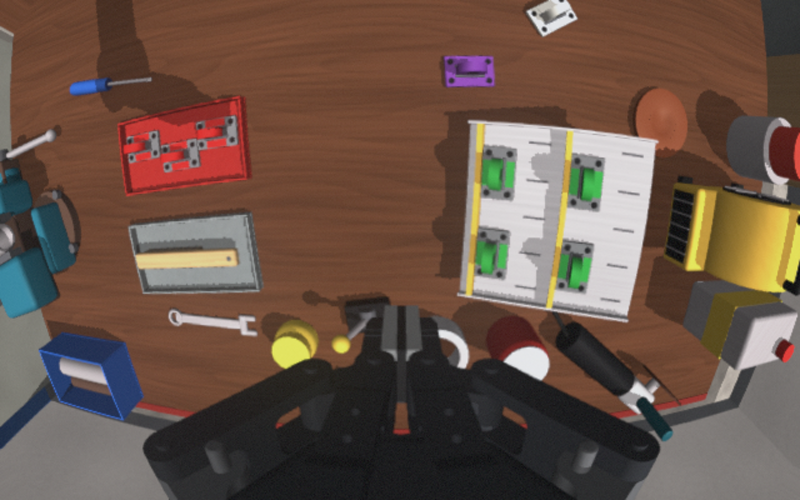

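All four greens sit at the cleats (px 490,172; 490,252; 586,182; 577,265), three reds are in the red tray and the brush is in the grey tray. The bystanders look unmoved. Now the lever: ball at (717,-23,~95), to be pushed along +y.

```bash
python3 - <<'E'
from nxt import *
c=cam('top')
for u,v in[(437,158),(344,160)]: print(pt(c,u/1.25,v/1.25).round(0))
plan([((718,-74,200),Rz(180),0),((718,-74,76),Rz(180),0,4),(None,None,0,2),((711,5,76),Rz(180),0,8),(None,None,0,1)])
E
```

```text
[ 770. -112.   54.]
[502.  49. 769.]
{"hand":[0,0,0,0,0,0,0,0,0,0],"slide":[[-29,-19,31],[-28,-19,31],[-29,-19,31],[-28,-19,31],[-29,-19,30],[-28,-20,31],[-28.5,-19.5,30.5],[0,0,31],[0,0,31],[0,0,31]],"turn":[[0,0,0],[0,0,0],[0,0,0],[0,0,0],[0,0,0],[0,0,0],[0,-0.5,0],[0,0,0],[0,0,0],[0,0,0]]}
{"hand":[0,0,0,0,0,0,0,0,0,0],"slide":[[0,0.5,31],[0,0,0],[0,0,0],[1,10,0],[1,10,0],[1,10,0],[1,10,0],[1,10,0],[1,10,0],[1,10,0]],"turn":[[0,0,0],[0,0,0],[0,0,0],[0,0,0],[0,0,0],[0,0,0],[0,0,0],[0,0,0],[0,0,0],[0,0,0]]}
{"hand":[0,0],"slide":[[0,9,-0.5],[0,0,0]],"turn":[[0,0,0],[0,0,0]]}
22 [711.2   5.   76.1]
```

Emit:
servo_tool(
  hand=[0, 0, 0, 0, 0, 0, 0, 0, 0, 0],
  slide=[
    [-29, -19, 31],
    [-28, -19, 31],
    [-29, -19, 31],
    [-28, -19, 31],
    [-29, -19, 30],
    [-28, -20, 31],
    [-28.5, -19.5, 30.5],
    [0, 0, 31],
    [0, 0, 31],
    [0, 0, 31],
  ],
  turn=[
    [0, 0, 0],
    [0, 0, 0],
    [0, 0, 0],
    [0, 0, 0],
    [0, 0, 0],
    [0, 0, 0],
    [0, -0.5, 0],
    [0, 0, 0],
    [0, 0, 0],
    [0, 0, 0],
  ],
)

```text
time_s: 57.2
position: [718.8, -74.1, 106.0]
orientation: [-0.0, 3.138, -0.004]
contact_force: [0.2, 0.1, -0.0]
opening: -0.3
```

Emit:
servo_tool(
  hand=[0, 0, 0, 0, 0, 0, 0, 0, 0, 0],
  slide=[
    [0, 0.5, 31],
    [0, 0, 0],
    [0, 0, 0],
    [1, 10, 0],
    [1, 10, 0],
    [1, 10, 0],
    [1, 10, 0],
    [1, 10, 0],
    [1, 10, 0],
    [1, 10, 0],
  ],
  turn=[
    [0, 0, 0],
    [0, 0, 0],
    [0, 0, 0],
    [0, 0, 0],
    [0, 0, 0],
    [0, 0, 0],
    [0, 0, 0],
    [0, 0, 0],
    [0, 0, 0],
    [0, 0, 0],
  ],
)

```text
time_s: 58.45
position: [711.9, -3.0, 76.8]
orientation: [-0.0, 3.137, -0.003]
contact_force: [-0.4, -0.0, 0.6]
opening: -0.1
```

Emit:
servo_tool(
  hand=[0, 0],
  slide=[
    [0, 9, -0.5],
    [0, 0, 0],
  ],
  turn=[
    [0, 0, 0],
    [0, 0, 0],
  ],
)

```text
time_s: 58.7
position: [712.1, 7.4, 77.0]
orientation: [-0.003, 3.137, -0.002]
contact_force: [0.3, -0.1, -0.0]
opening: 0.1
```

```bash
python3 - <<'E'
from nxt import *
c=cam('wrist'); cv2.imwrite('pics/w8.png',c['img']); print(c['s']['position'],c['s']['contact_force'])
P=cloud(c); hsv=cv2.cvtColor(c['img'],cv2.COLOR_BGR2HSV); q=P.reshape(-1,3); H=hsv.reshape(-1,3)
m=(q[:,0]>650)&(q[:,0]<760)&(abs(q[:,1])<90)&(q[:,2]>60)&(H[:,1]>120)&(H[:,0]>20)&(H[:,0]<36)
if m.sum(): print('ball',m.sum(),q[m].min(0),q[m].max(0))
E
```

```text
[712.13858121   7.36285448  77.03255177] [ 0.34517868 -0.06607069 -0.00855829]
ball 1862 [697.08113028 -45.86417637  92.5475118 ] [712.73889284  48.04894784 151.89003281]
```

View pics/w8.png

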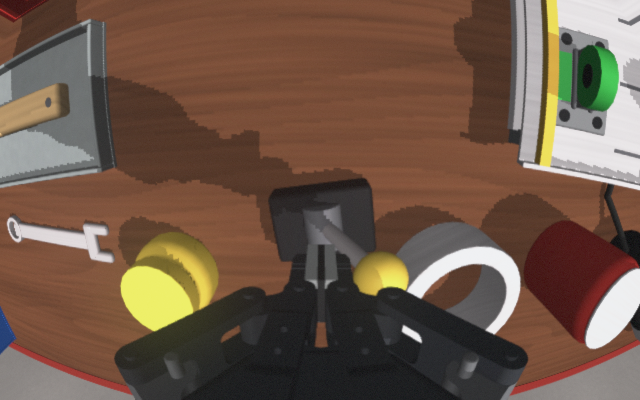

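The lever is past vertical: ball at px (381,275), about y=35. Pushing on gently.

Emit:
servo_tool(
  hand=[0, 0, 0],
  slide=[
    [0.5, 5, 0],
    [0.5, 5, 0],
    [0, 0, 0],
  ],
  turn=[
    [0, 0, 0],
    [0, 0, 0],
    [0, 0, 0],
  ],
)

```text
time_s: 59.12
position: [711.1, 15.8, 77.3]
orientation: [-0.001, 3.136, -0.003]
contact_force: [-0.2, 0.8, 0.0]
opening: 0.1
```

Emit:
servo_tool(
  hand=[0, 0],
  slide=[
    [0, 3, 0],
    [0, 0, 0],
  ],
  turn=[
    [0, 0, 0],
    [0, 0, 0],
  ],
)

```text
time_s: 59.38
position: [711.2, 18.3, 77.4]
orientation: [-0.0, 3.136, -0.004]
contact_force: [-0.5, -0.1, -0.3]
opening: -0.2
```

```bash
cat > ball.py <<'E'
from nxt import *
c=cam('wrist'); print(c['s']['position'],c['s']['contact_force'])
P=cloud(c); hsv=cv2.cvtColor(c['img'],cv2.COLOR_BGR2HSV); q=P.reshape(-1,3); H=hsv.reshape(-1,3)
m=(q[:,0]>680)&(q[:,0]<760)&(q[:,1]>-50)&(q[:,1]<90)&(q[:,2]>60)&(H[:,1]>120)&(H[:,0]>20)&(H[:,0]<36); q=q[m]
from scipy.optimize import least_squares
q=q[np.linalg.norm(q-np.median(q,0),axis=1)<25]
r=least_squares(lambda c:np.linalg.norm(q-c,axis=1)-13,q.mean(0)+[10,0,-5],loss='soft_l1'); print('ball centre',len(q),r.x.round(1),'lean',np.arctan2(r.x[1]-13,r.x[2]-22))
E
python3 ball.py
```

```text
[711.18341797  18.29008339  77.40702894] [-0.47919325 -0.13515163 -0.29437903]
ball centre 1943 [709.7  46.2  92.9] lean 0.43750460317520196
```

Emit:
servo_tool(
  hand=[0, 0],
  slide=[
    [0, 2, 0],
    [0, 0, 0],
  ],
  turn=[
    [0, 0, 0],
    [0, 0, 0],
  ],
)

```text
time_s: 59.68
position: [711.2, 20.1, 77.4]
orientation: [-0.0, 3.136, -0.004]
contact_force: [-0.1, -0.5, 0.1]
opening: 0.1
```

Emit:
servo_tool(
  hand=[0, 0],
  slide=[
    [0, 2, 0],
    [0, 0, 0],
  ],
  turn=[
    [0, 0, 0],
    [0, 0, 0],
  ],
)

```text
time_s: 59.92
position: [711.2, 20.6, 77.5]
orientation: [0.001, 3.136, -0.007]
contact_force: [0.5, -2.5, -1.1]
opening: -0.4
```

```bash
python3 ball.py
```

```text
[711.17729289  20.63128134  77.50471346] [ 0.53898971 -2.54344339 -1.09774616]
ball centre 1995 [709.3  48.3  91.8] lean 0.4681651091774981
```

The stop is felt (2.5 N) and the ball height of 91.8 matches the full ON lean. Backing off and checking.

Emit:
servo_tool(
  hand=[0, 0, 0, 0, 0, 0, 0, 0, 0, 0],
  slide=[
    [0, -12, 0],
    [0, -20, 0],
    [0, -20, -10],
    [0, 0, -40],
    [0, 0, -40],
    [30, 0, -40],
    [40, 0, -40],
    [40, 10, -40],
    [40, 20, -40],
    [0, 0, 0],
  ],
  turn=[
    [0, 0, 0],
    [0, 0, 0],
    [0, 0, 0],
    [0, 0, 0],
    [0, 0, 0],
    [0, 0, 0],
    [0, 0, 0],
    [0, 0, 0],
    [0, 0, 0],
    [0, 0, 0],
  ],
)

```text
time_s: 61.22
position: [560.2, 0.8, 331.0]
orientation: [-0.002, 3.129, 0.007]
contact_force: [0.0, 1.0, -0.1]
opening: -0.2
```

Emit:
servo_tool(
  hand=[0, 0, 0, 0],
  slide=[
    [10, 20, -30],
    [0, 20, 0],
    [0, 0, 0],
    [0, 0, 0],
  ],
  turn=[
    [0, 0, 0],
    [0, 0, 0],
    [0, 0, 0],
    [0, 0, 0],
  ],
)

```text
time_s: 61.72
position: [549.4, 39.5, 355.0]
orientation: [0.002, 3.138, -0.008]
contact_force: [-0.1, -0.1, -1.2]
opening: -0.1
```

```bash
python3 ball.py; python3 - <<'E'
from nxt import *
for b in((-56,34.5),(56,34.5),(56,-82.5),(-56,-82.5)): onboard(*b)
c=cam('wrist'); cv2.imwrite('pics/w9.png',cv2.resize(c['img'],(800,500),interpolation=cv2.INTER_CUBIC)); P=cloud(c)
for t in((-12,-74),(12,0),(-12,74)): print(rect(P,tray(*t,0)[:2],42,9,60))
E
```

```text
[549.3773737   39.49191872 354.98524287] [-0.06482847 -0.14373112 -1.23569776]
board (-56, 34.5) 930 ((-55.93627166748047, 34.58627700805664), (70.67158508300781, 44.72060775756836), 0.4979507625102997) 8.226469646623993
board (56, 34.5) 824 ((58.04473114013672, 34.615989685058594), (44.72418975830078, 70.64954376220703), 89.91946411132812) 8.348103557629825
board (56, -82.5) 975 ((53.595706939697266, -83.1149673461914), (75.8695068359375, 45.615150451660156), 0.4013403654098511) 8.382512028860928
board (-56, -82.5) 1078 ((-54.74121856689453, -83.22509765625), (81.10983276367188, 45.91791915893555), 0.22126655280590057) 8.300736865117816
(431.4, -364.0, 83, 45, -87.0, 699)
(453.3, -288.6, 82, 46, -87.3, 829)
(423.7, -219.8, 74, 46, -87.3, 943)
  return _methods._mean(a, axis=axis, dtype=dtype,
  ret = um.true_divide(
ball.py:7: RuntimeWarning: Mean of empty slice.
  r=least_squares(lambda c:np.linalg.norm(q-c,axis=1)-13,q.mean(0)+[10,0,-5],loss='soft_l1'); print('ball centre',len(q),r.x.round(1),'lean',np.arctan2(r.x[1]-13,r.x[2]-22))
Traceback (most recent call last):
  File "ball.py", line 7, in <module>
    r=least_squares(lambda c:np.linalg.norm(q-c,axis=1)-13,q.mean(0)+[10,0,-5],loss='soft_l1'); print('ball centre',len(q),r.x.round(1),'lean',np.arctan2(r.x[1]-13,r.x[2]-22))
ValueError: Initial guess is outside of provided bounds
```

View pics/w9.png

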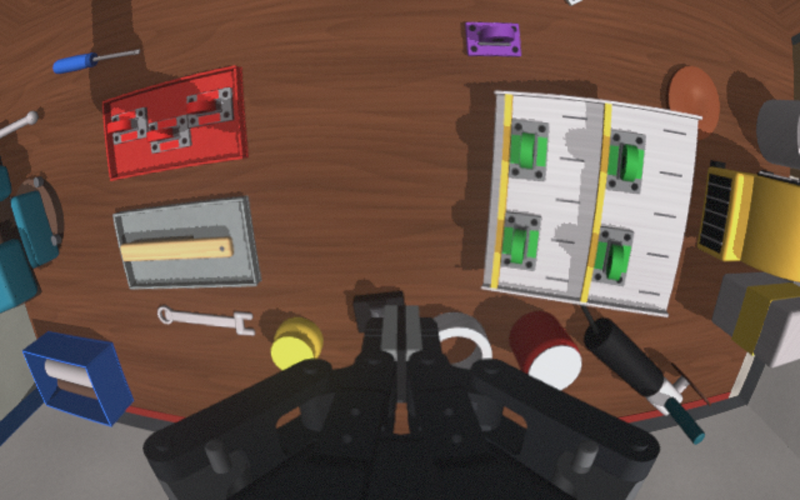

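Brackets, brush and bystanders are still in place. The fingers hide the lever, so I'll check it from the scene camera.

```bash
python3 - <<'E'
from nxt import *
for n in('scene','top'):
    c=cam(n); P=cloud(c); hsv=cv2.cvtColor(c['img'],cv2.COLOR_BGR2HSV); q=P.reshape(-1,3); H=hsv.reshape(-1,3)
    m=(abs(q[:,0]-712)<40)&(abs(q[:,1]-12)<60)&(q[:,2]>70)&(q[:,2]<125)&(H[:,1]>100)&(H[:,0]>20)&(H[:,0]<36)
    print(n,m.sum(),np.median(q[m],0) if m.sum() else '')
print(env.sense()['contact_force'],env.sense()['joint_velocities'].round(3))
E
```

```text
scene 45 [711.57813852  44.35526587 101.42212088]
top 0 
[-0.48501267 -0.39681718 -0.28293432] [-0.003 -0.002 -0.002 -0.002  0.    -0.001  0.   ]
```

```bash
python3 -c "
from cell import env
print(env.sign_off())"
```

```text
the job is handed in; nothing more can be done
None
```

The job is finished and handed in at about 62 s of the 210 s. `sign_off` reports no verdict, so whether it passed is not confirmed.

- **Brush:** it lies flat in the grey tool tray, within about 2 mm of its middle.
- **Red brackets:** all three stand on their bases in the red tray, including the one that had been laid on the rack.
- **Green brackets:** all four lie flat on the board with a long edge against a cleat, two at each cleat. The last wrist look put them at y ≈ +34.6 mm (upper) and −83.2 mm (lower), within 0.5° of square.
- **Air mover:** I pushed the lever until it met its stop at about 2.5 N. With the robot clear, the scene camera still saw the ball on the ON side, at y ≈ +44 mm.
- **Bystanders:** those in the last picture looked where they started, but I did not measure them. I saw no bracket knocked aside.

**Checks that failed or disagreed:**
- After I backed off, the wrist-camera lever fit and the top camera could not see the ball, so the final lever check rests on the scene camera alone.
- Some outline fits of placed brackets came out too long (74–83 mm instead of 70 mm) because they picked up points from nearby objects.

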